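# Seat a taper arbor in the bench mill spindle

## Task

Take the middle arbor from the rack, stand it in the empty black set-down block, let go and take it again the other way (the spindle's fork leaves room for fingers only on its open sides), then lower it gently into the mill spindle's taper with its cross-bar in the fork's slots and let go while it still stands proud. Drive it home with the steel drift, not by hand, in two or more light taps with the drift lifted clear in between, until the cross-bar lies flush on the spindle face. Finally stand the drift upright on the worktop; leave the other things as they are.

Things in the scene. Friction and masses are not known exactly. Their poses are not given: they have to be found in the camera images.
- arbor_mid (a point): The arbor to fit: plain steel, middle and tallest of three in the rack, 112 mm tall, 0.2 kg. Point: its centre, 56 mm above the shank's tip; z up its axis. Below: round taper shank 45 mm long (22 mm diameter at its top, 14 at the tip), then dark cross-bar 56 x 20 x 10 mm (long along x), its underside 11 mm below the point. Above: round grip, 28 mm diameter, up to its flat top. Half a turn about z makes no difference.
- rack_mouth (a point): Grey fixed rack, 66 x 134 x 50 mm, three wells in a row along its y, 40 mm apart; point: mouth of the middle well on the 50 mm high top. Ribs 8 mm high between the wells hold each cross-bar along the rack's x. The neighbours stand 13 to 16 mm from the arbor's grip, so fingers fit only along the rack's x.
- rest_mouth (a point): Black set-down block, fixed, 70 x 70 x 50 mm, with one plain round well 25 mm in diameter right through; point: centre of its mouth on the top face. An arbor standing in it rests on its cross-bar (at any yaw), its own point 11 mm above this one.
- spindle_face (a point): White fixed bench-mill spindle, 92 x 84 x 62 mm; point: centre of the taper bore on its top (the spindle face), z up. Set in by its own weight, the arbor stops with its cross-bar about 12 mm above the face; a taper sleeve in the bore slips down only under more than about 10 N and stays where it is driven. Home, the cross-bar lies on the face and the arbor's point is 11 mm above this one.
- fork_top (a point): Fork of the spindle: two fixed aluminium prongs at +x and -x of this frame, 60 mm high above the spindle face, inner faces 24 mm and outer faces 38 mm from the axis, 38 mm wide; point: on the bore's axis level with their tops. Each has an upright slot 24 mm wide, open inward and at the top, for one end of the cross-bar, so the arbor's x must lie along this x (either way). Fingers fit only along y.
- drift_mid (a point): Setting drift: loose steel rammer 132 mm tall, 0.3 kg, standing upright on the worktop; point: its centre, 66 mm above its flat foot, z up. Foot 34 mm in diameter, 26 mm high; above it a round stem 22 mm in diameter from 40 to 118 mm height, knob 28 mm at the top. The foot passes between the fork's prongs.
- slim_mid (a point): Bystander: slimmer arbor (grip 20 mm in diameter, 100 mm tall) in the rack's well at -y; point half-way up.
- short_mid (a point): Bystander: shorter arbor (grip 26 mm in diameter, 86 mm tall) in the rack's well at +y; point half-way up.
- petri: Bystander: loose petri dish 57 mm across, 15 mm high, behind the work; origin at the centre of its underside.
- vial: Bystander: loose white vial with a black cap, 23 mm across, 52 mm high, near the front edge; origin at the centre of its underside.
There are look-alikes about, which are no part of the job. Leave any purple look-alike of the part that bears arbor_mid alone.

How it is judged:
On the way, in this order (a step that is already met when the one before it is completed fails the run):
1. the arbor stands in the set-down block, released (horizontal distance between arbor_mid and rest_mouth below 0.008 m and z of arbor_mid in the frame of rest_mouth below 0.014 m and angle between arbor_mid's own z axis and vertical below 0.12 rad and contact force between the fingers and arbor below 0.1 N), for 0.2 s.
2. the arbor stands in the spindle's taper, cross-bar in the fork's slots, released, its cross-bar still 4 to 20 mm above the face (horizontal distance between arbor_mid and spindle_face below 0.004 m and z of arbor_mid in the frame of spindle_face between 0.015 and 0.031 m and angle between the x axis of arbor_mid and the x axis of spindle_face, either way round below 0.2 rad and angle between arbor_mid's own z axis and vertical below 0.06 rad and contact force between the fingers and arbor below 0.1 N), for 0.2 s.
3. the drift strikes the arbor in the spindle (contact force between drift and arbor above 2 N and horizontal distance between arbor_mid and spindle_face below 0.005 m and z of arbor_mid in the frame of spindle_face below 0.031 m).
4. between taps the drift is clear of the arbor (5 mm or more), which is not yet home (cross-bar more than 1.5 mm above the face) (contact force between drift and arbor below 0.05 N and z of drift_mid in the frame of arbor_mid above 0.127 m and horizontal distance between arbor_mid and spindle_face below 0.005 m and z of arbor_mid in the frame of spindle_face above 0.0125 m), for 0.02 s.
5. the drift has driven the arbor home (horizontal distance between arbor_mid and spindle_face below 0.003 m and z of arbor_mid in the frame of spindle_face below 0.0122 m and horizontal distance between drift_mid and arbor_mid below 0.02 m and z of drift_mid in the frame of arbor_mid below 0.2 m).
At the end, for the whole second after the job is handed in: The arbor is home in the spindle: cross-bar underside within 1.2 mm of the spindle face, centred within 3 mm, upright within 0.06 rad, cross-bar in the fork's slots; the drift stands upright (within 0.1 rad) on the worktop; both released and at rest (horizontal distance between arbor_mid and spindle_face below 0.003 m and z of arbor_mid in the frame of spindle_face below 0.0122 m and angle between arbor_mid's own z axis and vertical below 0.06 rad and angle between the x axis of arbor_mid and the x axis of spindle_face, either way round below 0.2 rad and contact force between the fingers and arbor below 0.1 N and angle between drift_mid's own z axis and vertical below 0.1 rad and height (world z) of drift_mid between 0.058 and 0.075 m and contact force between the fingers and drift below 0.1 N and linear speed of each of drift, arbor below 0.02 m/s); the robot touches nothing.
It fails at once if the arbor is pressed home by hand (touched by the fingers in the spindle with its cross-bar less than 4 mm above the face) (contact force between the fingers and arbor above 0.5 N and horizontal distance between arbor_mid and spindle_face below 0.01 m and z of arbor_mid in the frame of spindle_face below 0.015 m).
It fails at once if another arbor in the rack is displaced by more than 15 mm (distance of any of slim_mid, short_mid from where it was at the start of the episode above 0.015 m).
It fails at once if the petri dish or the vial is moved by more than 20 mm (distance of any of petri, vial from where it was at the start of the episode above 0.02 m).
It also fails if it takes over 72 s, if anything falls off the work surface, if the arm or the gripper's body presses on something with over 40 N, if the wrist force passes 120 N, or if a joint passes its speed limit or range.

## Robot

A 6-joint arm with a two-finger parallel gripper is mounted at the origin on a cart in front of the work surface, level with it; the furniture and walls round the work are solid. World frame = base frame: x ahead of the robot, y to its left, z up, the work surface at z = 0. Lengths are in m, angles in rad, forces in N, time in s.
With the tool pointing down it reaches from about 0.3 to 0.775 m from the base axis. Payload 14.6 kg.
Tool frame: the origin (TCP) lies on the centre line of the jaws, within the pads' length; the fingertips stand 17 mm ahead of it and the grasp point (between the pads) lies 2 mm behind it; z points along the fingers, x is the direction in which the jaws open and shut, and the axes are right-handed (so a half turn about z gives the same grasp; the last joint's range is limited). The gripper opens to 94 mm and grips with 3 to 60 N. Pads are 16 mm wide; open, the fingers measure 119 mm over their backs; the gripper's body (75 mm by 177 mm) begins 78 mm behind the grasp point.
Start: joints at [-1.204, 0.3, 1.521, -0, 1.321, -0.067], TCP at [0.231, -0.499, 0.222] pointing down, gripper open.
Joint ranges: [-3.03, 3.03], [-0.79, 2.21], [0.23, 2.52], [-1.04, 4.18], [0, 3.07], [-2.55, 2.55]. Speed limits (rad/s): [2.22, 2.22, 2.57, 3.14, 3.14, 3.14].

## Interface

Orientations are given as [roll, pitch, yaw] about the fixed x, y, z axes, in that order (R = Rz(yaw) Ry(pitch) Rx(roll)).
In Python, from station import ctrl gives the robot as it stands. The module is installed in compiled form; this text tells all that it offers.
- The arm moves only by the tool drive_tool, never from a script. Its argument "increments" is a list of rows, each a list of 3 entries, a list of its own where there are three numbers: the turn, a rotation vector about the tool's x, y, z in degrees, then the shift along the tool's x, y, z in mm, then the opening, from 0 (shut) to 1 (fully open). In form: [[[ax, ay, az], [dx, dy, dz], hand], ...]. A call has 1 to 20 rows; each row shifts and turns the commanded pose from where the row before left it, along the tool's axes as they then stand; what a row does not reach is not made up. A row lasts 1/8 s, in which the tool goes at most 62.5 mm and 10.7 degrees, less where a joint would pass 70% of its speed; a pose out of reach is approached as far as the arm can. A call with a gripper value outside its range is refused whole. The fingers move at their own pace and stop on an object; "squeeze" is the grip in N (left out, the last holds). Time passes only in rows, so rows that do not move let the fingers close. It gives the time, the measured TCP pose, the force and the opening at its end, in the units of the state.
- ctrl.get_obs(): the state, without advancing time (a new reading comes with each control period).
- ctrl.camera(name): name is "scene" or "top" or "wrist"; returns the picture (480x640x3 uint8, red, green, blue); there is no depth.
- ctrl.calibration(name): a dict with "fx", "fy", "cx", "cy" (pixels), "rvec" (rotation vector, rad) and "tvec" (3), from world to camera coordinates, as OpenCV has them. Camera axes: x right, y down, z forward; pixel columns grow to the right and rows downward; lengths in m; the calibration is good to about 2 mm. A picture is of the moment at which its call begins: read the wrist's pose just before it. calibration takes no time and is no camera call; for the wrist camera it gives the pose at the moment of the call.
- ctrl.hand_in(): hands the job in, once; it reports no verdict.
The state is a dict: "time_s": time; "qpos": joint angles; "joint_vel": joint speeds; "tau": joint torques, N m; "ee_pos": TCP position; "eef_rot": TCP orientation; "force": force on the tool from outside, world axes, zero at the start; "moment": the same for the moment, N m; "grip_width": finger opening in m.
Only numpy, scipy, OpenCV 4.12 (cv2) and the standard library are available. Lean on these libraries where they do the work, as an engineer would, in place of code of your own. Each camera call takes 0.05 s, during which the arm holds its last target.

## Working session

There is one attempt and no reset: what is moved stays moved. The work goes in short steps, Python scripts to look and compute and a tool call to move; the robot and the scene stay as the last step left them, time stands still between calls to the robot, and variables do not carry over. Pictures are saved under pics/ and viewed, and the job is handed in when it is done.

Besides the shell and the picture viewer there is one more tool, called after "Emit:" as name(argument=value, ...), one argument or row to a line, values as JSON. drive_tool: Moves the arm, as the interface text tells. Its arguments: {"type":"object","properties":{"increments":{"type":"array"},"squeeze":{"type":"number"}},"required":["increments"]}

```bash
mkdir -p pics; cat > h.py <<'E'
import numpy as np, cv2
from scipy.spatial.transform import Rotation as R
from station import ctrl
def snap(n,f):
    c=ctrl.calibration(n); im=ctrl.camera(n); cv2.imwrite('pics/'+f,im[:,:,::-1]); return im,c
E
python3 - <<'E'
from h import *
import json
for n in ['scene','top','wrist']:
    im,c=snap(n,n+'0.png'); print(n,{k:np.round(v,4).tolist() for k,v in c.items()})
o=ctrl.get_obs(); print({k:np.round(v,3).tolist() for k,v in o.items()})
E
```

```text
scene {'fx': 602.2375, 'fy': 602.2375, 'cx': 319.3648, 'cy': 249.213, 'rvec': [0.8726, -2.2626, 1.2989], 'tvec': [0.2963, 0.2718, 0.948]}
top {'fx': 442.6428, 'fy': 442.6428, 'cx': 311.8759, 'cy': 237.0357, 'rvec': [2.1159, -2.1517, 0.1898], 'tvec': [-0.0879, 0.4802, 1.0838]}
wrist {'fx': 416.3781, 'fy': 416.3781, 'cx': 321.2745, 'cy': 241.3639, 'rvec': [-2.4637, 1.5749, 0.2012], 'tvec': [-0.5491, -0.0249, 0.3919]}
{'time_s': 0.15, 'qpos': [-1.204, 0.3, 1.521, 0.0, 1.321, -0.067], 'joint_vel': [-0.001, -0.001, -0.003, 0.001, 0.001, -0.002], 'tau': [0.001, -53.196, -35.282, 0.071, 0.024, -0.0], 'ee_pos': [0.231, -0.499, 0.222], 'eef_rot': [-3.142, 0.001, -1.137], 'force': [-0.173, -0.027, 0.882], 'moment': [-0.021, 0.019, 0.028], 'grip_width': 0.094}
```

View pics/scene0.png

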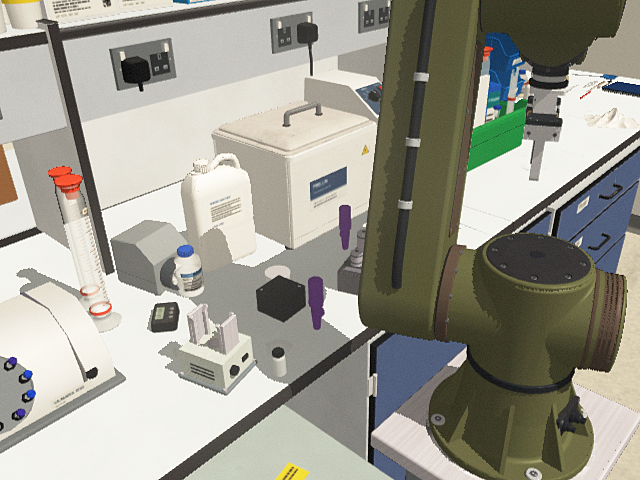

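View pics/top0.png

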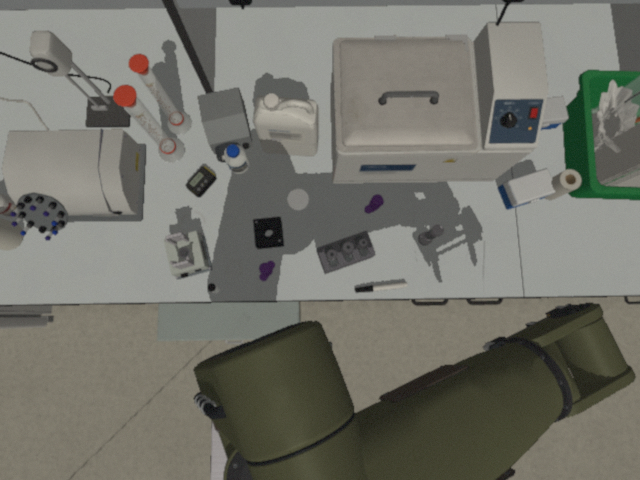

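View pics/wrist0.png

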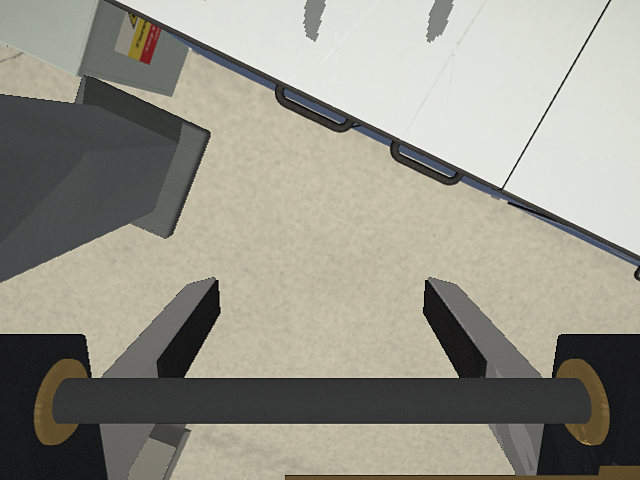

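The top view shows the spindle near (187,255), the black block near (268,233), the rack near (346,252), and the drift probably near (430,235). The purple look-alikes are at (373,203) and (266,270), the vial at (212,287) and the petri dish at (298,199). I'll zoom in to confirm.

```bash
python3 - <<'E'
from h import *
im=cv2.imread('pics/top0.png')
cv2.imwrite('pics/c1.png',cv2.resize(im[190:290,300:460],(800,500),interpolation=cv2.INTER_CUBIC))
cv2.imwrite('pics/c2.png',cv2.resize(im[190:300,150:310],(800,550),interpolation=cv2.INTER_CUBIC))
E
```

```text
(no output)
```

View pics/c1.png

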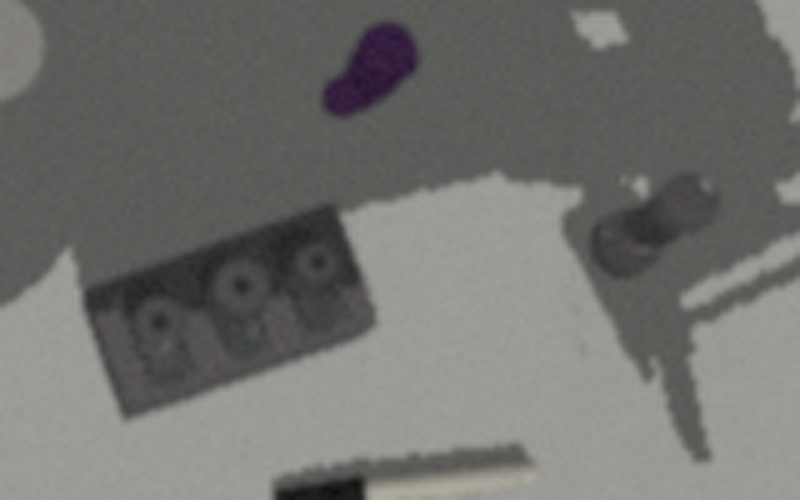

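View pics/c2.png

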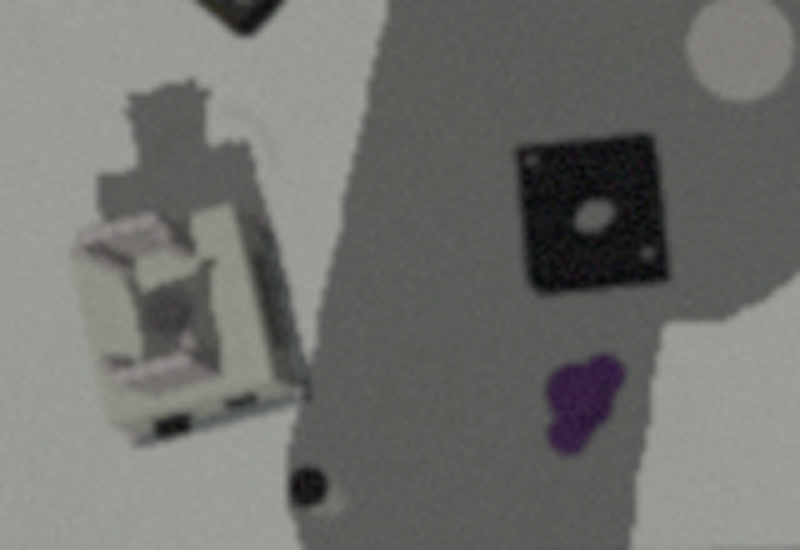

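```bash
cat >> h.py <<'E'
def unproj(c,uv,z):
    K=np.array([[c['fx'],0,c['cx']],[0,c['fy'],c['cy']],[0,0,1]])
    Rm=cv2.Rodrigues(np.array(c['rvec'],float))[0]; t=np.array(c['tvec'],float)
    C=-Rm.T@t; d=Rm.T@np.linalg.solve(K,np.array([uv[0],uv[1],1.0])); return C+d*(z-C[2])/d[2]
def proj(c,P):
    K=np.array([[c['fx'],0,c['cx']],[0,c['fy'],c['cy']],[0,0,1]])
    return cv2.projectPoints(np.array(P,float).reshape(-1,3),np.array(c['rvec'],float),np.array(c['tvec'],float),K,None)[0].reshape(-1,2)
E
python3 - <<'E'
from h import *
c=ctrl.calibration('top')
Rm=cv2.Rodrigues(np.array(c['rvec']))[0]; print('cam',-Rm.T@c['tvec'])
a=lambda x,y:(300+x/5,190+y/5); b=lambda x,y:(150+x/5,190+y/5)
for n,uv,z in [('mid top',a(242,283),.05+.067),('slim',a(318,262),.1),('short',a(160,320),.09),
 ('rackTL',a(85,290),.05),('rackTR',a(335,207),.05),('rackBR',a(375,322),.05),('rackBL',a(125,415),.05),
 ('driftknob',a(690,203),.132),('driftfoot',a(622,248),.02),
 ('restTL',b(517,147),.05),('restTR',b(652,136),.05),('restBR',b(668,275),.05),('restBL',b(535,290),.05),('hole',b(597,217),.05),
 ('spTL',b(80,240),.062),('spBL',b(118,435),.062),('spBR',b(300,385),.062),('spTR',b(232,210),.062),('bore',b(170,310),.062),
 ('petri',b(740,48),.015),('vial',b(308,487),.052),('purp1',a(340,98),.0),('purp1t',a(388,52),.13),('purp2b',b(568,435),0.),('purp2t',b(600,372),.13)]:
    print(n,np.round(unproj(c,uv,z),3)[:2])
E
```

```text
cam [ 0.28597179 -0.08833797  1.15038327]
mid top [ 0.441 -0.181]
slim [ 0.453 -0.22 ]
short [ 0.428 -0.144]
rackTL [ 0.449 -0.108]
rackTR [ 0.489 -0.236]
rackBR [ 0.43  -0.253]
rackBL [ 0.386 -0.127]
driftknob [ 0.473 -0.391]
driftfoot [ 0.471 -0.388]
restTL [0.525 0.052]
restTR [ 0.53  -0.017]
restBR [ 0.458 -0.024]
restBL [0.452 0.042]
hole [0.488 0.011]
spTL [0.479 0.268]
spBL [0.381 0.245]
spBR [0.404 0.157]
spTR [0.493 0.192]
bore [0.443 0.222]
petri [ 0.584 -0.061]
vial [0.355 0.154]
purp1 [ 0.558 -0.247]
purp1t [ 0.549 -0.253]
purp2b [0.383 0.031]
purp2t [0.401 0.003]
```

```bash
cat >> h.py <<'E'
def tool():
    o=ctrl.get_obs(); return np.array(o['ee_pos']),R.from_euler('xyz',o['eef_rot']),o
def plan(p,rpy):
    """rows: turn first then shift in new tool axes"""
    p0,R0,o=tool(); R1=R.from_euler('xyz',rpy)
    print('turn deg',np.round((R0.inv()*R1).as_rotvec(degrees=True),2),'shift new axes mm',np.round(1000*R1.inv().apply(np.array(p)-p0),1),'old axes',np.round(1000*R0.inv().apply(np.array(p)-p0),1), 't',o['time_s'],'F',np.round(o['force'],1),'w',round(float(o['grip_width']),4))
E
python3 - <<'E'
from h import *
p,Rt,o=tool(); c=ctrl.calibration('wrist')
Rc=cv2.Rodrigues(np.array(c['rvec']))[0]; C=-Rc.T@c['tvec']
print('cam in tool',Rt.inv().apply(C-p)); print('cam axes in tool\n',np.round(Rt.as_matrix().T@Rc.T,3))
plan([.44,-.181,.26],[np.pi,0,.314])
E
```

```text
cam in tool [-8.47188731e-05 -7.28582617e-02 -1.62870772e-01]
cam axes in tool
 [[ 1.    -0.001 -0.001]
 [ 0.001  0.969  0.249]
 [ 0.001 -0.249  0.969]]
turn deg [-4.000e-02  4.000e-02 -8.314e+01] shift new axes mm [ 296.9 -237.8  -38. ] old axes [-200.7 -323.2  -37.8] t 0.15 F [-0.2 -0.   0.9] w 0.0938
```

Emit:
drive_tool(
  increments=[
    [[0,0,0],[-20,-32,-6],1],
    [[0,0,0],[-20,-32,-6],1],
    [[0,0,0],[-20,-32,-6],1],
    [[0,0,0],[-20,-32,-6],1],
    [[0,0,0],[-20,-32,-6],1],
    [[0,0,0],[-20,-32,-6],1],
    [[0,0,0],[-20,-32,-6],1],
    [[0,0,0],[-20,-32,-6],1],
    [[0,0,0],[-20,-32,-6],1],
    [[0,0,0],[-20,-32,-6],1],
    [[0,0,-9.24],[0,0,0],1],
    [[0,0,-9.24],[0,0,0],1],
    [[0,0,-9.24],[0,0,0],1],
    [[0,0,-9.24],[0,0,0],1],
    [[0,0,-9.24],[0,0,0],1],
    [[0,0,-9.24],[0,0,0],1],
    [[0,0,-9.24],[0,0,0],1],
    [[0,0,-9.24],[0,0,0],1],
    [[0,0,-9.24],[0,0,0],1],
    [[0,0,0],[0,0,0],1],
  ],
)

```text
time_s: 2.65
ee_pos: [0.4374, -0.183, 0.2823]
eef_rot: [-3.141, 0.0, 0.313]
force: [-0.0, -0.5, -0.8]
grip_width: 0.0942
```

```bash
python3 - <<'E'
from h import *
plan([.44,-.181,.26],[np.pi,0,.314])
im,c=snap('wrist','w1.png'); print(proj(c,[[.4385,-.181,.05],[.441,-.181,.117]]))
E
```

```text
turn deg [-0.02  0.02 -0.03] shift new axes mm [ 3.1 -1.1 22.3] old axes [ 3.1 -1.1 22.3] t 2.65 F [-0.  -0.5 -0.8] w 0.0942
[[322.15916368 210.48912465]
 [325.37401503 226.15256111]]
```

View pics/w1.png

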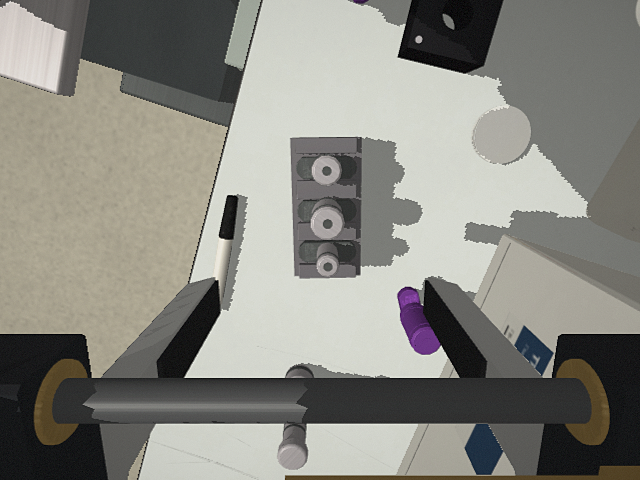

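The wrist view shows these candidates: the middle arbor at (327,222), the slim one at (327,265), the short one at (326,170), and a purple look-alike at (420,330). I choose the plain middle one and check it in a close crop.

```bash
python3 - <<'E'
from h import *
im=cv2.imread('pics/w1.png')
cv2.imwrite('pics/w1c.png',cv2.resize(im[130:290,270:420],(750,800),interpolation=cv2.INTER_CUBIC)[:600])
cv2.imwrite('pics/w1c.png',cv2.resize(im[130:286,270:420],None,fx=3.8,fy=3.8,interpolation=cv2.INTER_CUBIC))
E
```

```text
(no output)
```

View pics/w1c.png

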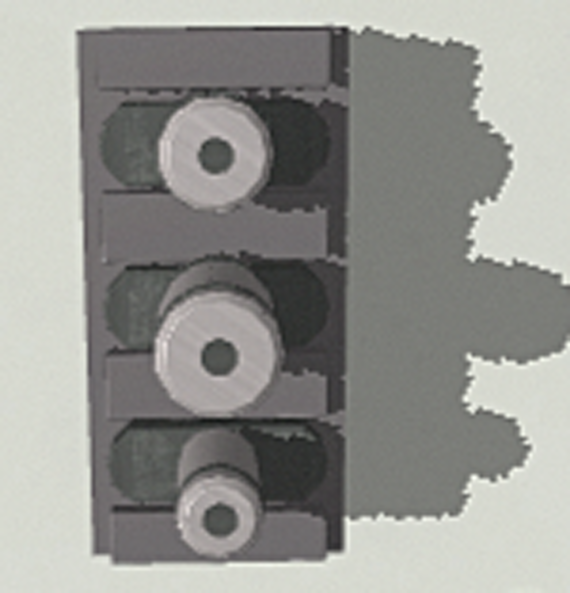

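```bash
python3 - <<'E'
from h import *
c=ctrl.calibration('wrist')
f=lambda x,y:(270+(x+.5)/3.8-.5,130+(y+.5)/3.8-.5)
P={}
for n,uv,z in [('mid',f(219,354),.117),('slim',f(219.5,517),.105),('short',f(215.5,153),.091),('ribR',f(327,412),.058),('ribL',f(107,414),.058),('ribR0',f(326,205),.058),('edgeTL',f(80,32),.05),('edgeTR',f(348,30),.05),('edgeBL',f(95,553),.05),('edgeBR',f(343,550),.05)]:
    P[n]=unproj(c,uv,z); print(n,np.round(P[n],4))
d=P['short']-P['slim'];print('yaw',np.degrees(np.arctan2(-d[0],d[1])),np.linalg.norm(d))
d=P['edgeTL']+P['edgeTR']-P['edgeBL']-P['edgeBR'];print('yaw',np.degrees(np.arctan2(-d[0],d[1])),np.linalg.norm(d)/2, sum(P[k] for k in P if 'edge' in k)/4)
E
```

```text
mid [ 0.4416 -0.1779  0.117 ]
slim [ 0.4543 -0.2159  0.105 ]
short [ 0.4289 -0.14    0.091 ]
ribR [ 0.4769 -0.1953  0.058 ]
ribL [ 0.4242 -0.2128  0.058 ]
ribR0 [ 0.4597 -0.1462  0.058 ]
edgeTL [ 0.3903 -0.1255  0.05  ]
edgeTR [ 0.452  -0.1052  0.05  ]
edgeBL [ 0.4323 -0.2519  0.05  ]
edgeBR [ 0.4943 -0.2312  0.05  ]
yaw 18.454830509203326 0.08121171412453926
yaw 18.49131116591575 0.13303268874232607 [ 0.44221576 -0.1784317   0.05      ]
```

```bash
python3 - <<'E'
from h import *
plan([.4418,-.178,.092],[np.pi,0,.3224])
E
```

```text
turn deg [-0.01  0.01 -0.66] shift new axes mm [  5.7  -3.4 190.3] old axes [  5.7  -3.4 190.3] t 2.7 F [-0.1 -0.4  0.5] w 0.0945
```

Emit:
drive_tool(
  increments=[
    [[0,0,-0.66],[5.7,-3.4,20],1],
    [[0,0,0],[0,0,30],1],
    [[0,0,0],[0,0,30],1],
    [[0,0,0],[0,0,30],1],
    [[0,0,0],[0,0,25],1],
    [[0,0,0],[0,0,25],1],
    [[0,0,0],[0,0,20],1],
    [[0,0,0],[0,0,10],1],
    [[0,0,0],[0,0,0],1],
  ],
)

```text
time_s: 3.82
ee_pos: [0.4417, -0.178, 0.0922]
eef_rot: [-3.141, 0.001, 0.324]
force: [1.5, -0.6, 0.4]
grip_width: 0.0941
```

```bash
python3 - <<'E'
from h import *
plan([.4418,-.178,.092],[np.pi,0,.3224])
im,c=snap('wrist','w2.png')
E
```

```text
turn deg [-0.03  0.03  0.11] shift new axes mm [ 0.1 -0.   0.2] old axes [ 0.1 -0.   0.2] t 3.825 F [ 1.5 -0.6  0.4] w 0.0941
```

View pics/w2.png

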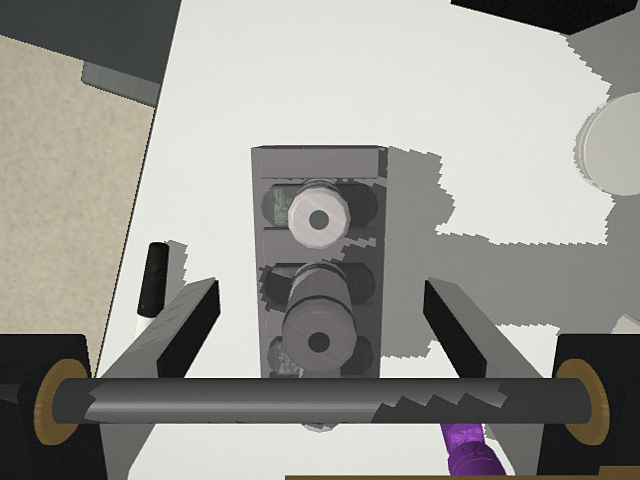

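The arbor's top at (319,341) is centred between the fingers. I'll close on it at 30 N.

Emit:
drive_tool(
  increments=[
    [[0,0,0],[0,0,0],0.2],
    [[0,0,0],[0,0,0],0.2],
    [[0,0,0],[0,0,0],0.2],
    [[0,0,0],[0,0,0],0.2],
    [[0,0,0],[0,0,0],0.2],
    [[0,0,0],[0,0,0],0.2],
    [[0,0,0],[0,0,0],0.2],
    [[0,0,0],[0,0,0],0.2],
  ],
  squeeze=30,
)

```text
time_s: 4.88
ee_pos: [0.4418, -0.178, 0.0924]
eef_rot: [-3.141, 0.0, 0.326]
force: [0.5, -0.3, -0.2]
grip_width: 0.0275
```

Emit:
drive_tool(
  increments=[
    [[0,0,0],[0,0,-10],0.2],
    [[0,0,0],[0,0,-20],0.2],
    [[0,0,0],[0,0,-30],0.2],
    [[0,0,0],[0,0,-30],0.2],
    [[0,0,0],[0,0,-30],0.2],
    [[0,0,0],[0,0,-25],0.2],
    [[0,0,0],[16,-10,-5],0.2],
    [[0,0,0],[23,-15,0],0.2],
    [[0,0,0],[23,-15,0],0.2],
    [[0,0,0],[22,-14,0],0.2],
    [[0,0,0],[10,-7,0],0.2],
    [[0,0,0],[0,0,0],0.2],
    [[0,0,0],[0,0,0],0.2],
  ],
)

```text
time_s: 6.5
ee_pos: [0.511, -0.0907, 0.2426]
eef_rot: [3.142, 0.0, 0.325]
force: [-0.2, -0.5, -2.5]
grip_width: 0.0274
```

```bash
python3 - <<'E'
from h import *
im,c=snap('wrist','w3.png'); p,Rt,o=tool(); print(p,o['force'],o['grip_width'],proj(c,[.488,.011,.05]))
E
```

```text
[ 0.51097135 -0.09080981  0.24258684] [-1.06820661 -0.25444537 -1.30594363] 0.02721157450625229 [[333.52273319  94.32831212]]
```

View pics/w3.png

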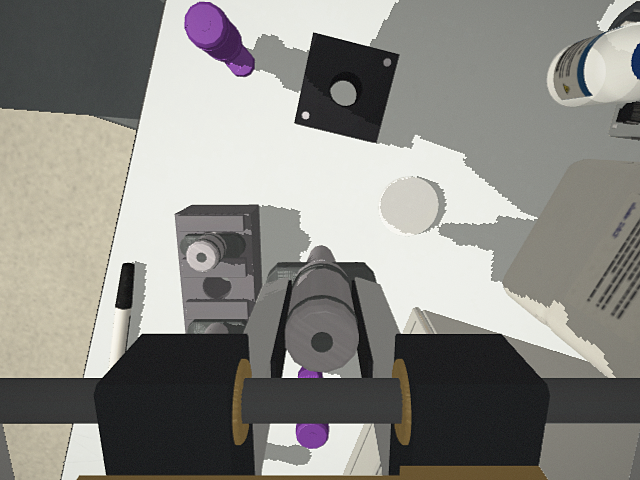

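```bash
python3 - <<'E'
from h import *
im=cv2.imread('pics/w3.png')
cv2.imwrite('pics/w3c.png',cv2.resize(im[20:155,280:420],None,fx=4.4,fy=4.4,interpolation=cv2.INTER_CUBIC))
cv2.imwrite('pics/w3c2.png',cv2.resize(np.clip(im[20:155,280:420].astype(float)*3,0,255).astype(np.uint8),None,fx=4.4,fy=4.4,interpolation=cv2.INTER_CUBIC))
E
```

```text
(no output)
```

View pics/w3c2.png

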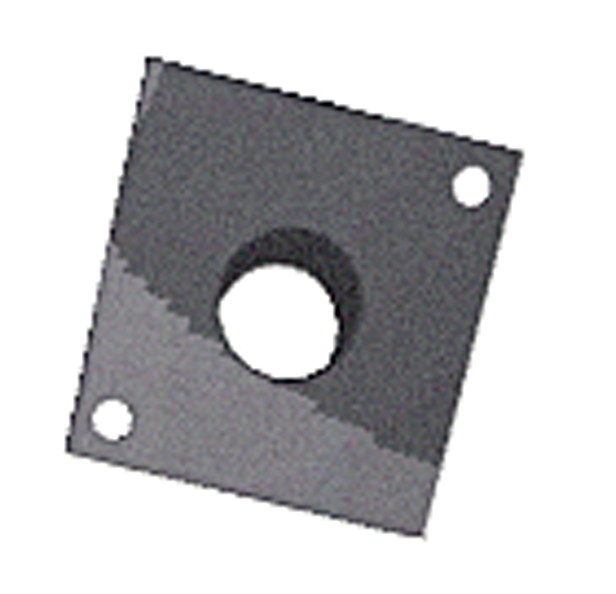

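```bash
python3 - <<'E'
from h import *
c=ctrl.calibration('wrist')
f=lambda x,y:(280+(x+.5)/4.4-.5,20+(y+.5)/4.4-.5)
for n,a in [('hole',(291,304)),('s1',(471,186)),('s2',(112,419)),('c1',(150,60)),('c2',(522,152)),('c3',(425,537)),('c4',(68,452)),('rimL',(217,300)),('rimR',(365,300))]: print(n,np.round(unproj(c,f(*a),.05),4))
# arbor top seen at (322,333)
print('arbor top',unproj(c,(322,333),.2426+.025))
print('purple base',unproj(c,(243,68),0),unproj(c,(210,27),.13))
E
```

```text
hole [0.496  0.0181 0.05  ]
s1 [0.5201 0.0474 0.05  ]
s2 [ 0.4712 -0.0115  0.05  ]
c1 [0.4587 0.0487 0.05  ]
c2 [0.5267 0.0557 0.05  ]
c3 [ 0.5338 -0.0129  0.05  ]
c4 [ 0.4652 -0.0197  0.05  ]
rimL [0.4829 0.0145 0.05  ]
rimR [0.5086 0.0231 0.05  ]
arbor top [ 0.51082639 -0.08789978  0.2676    ]
purple base [0.40276713 0.01075646 0.        ] [0.40496622 0.01614002 0.13      ]
```

```bash
python3 - <<'E'
from h import *
plan([.496,.018,.093],[np.pi,0,.3224])
E
```

```text
turn deg [0.01 0.   0.16] shift new axes mm [  20.3 -107.9  149.6] old axes [  20.6 -107.9  149.6] t 6.55 F [-1.1 -0.3 -1.3] w 0.0272
```

Emit:
drive_tool(
  increments=[
    [[0,0,0],[3.3,-18,0],0.2],
    [[0,0,0],[5,-27,0],0.2],
    [[0,0,0],[5,-27,0],0.2],
    [[0,0,0],[5,-23,0],0.2],
    [[0,0,0],[2,-13,0],0.2],
    [[0,0,0],[0,0,20],0.2],
    [[0,0,0],[0,0,30],0.2],
    [[0,0,0],[0,0,25],0.2],
    [[0,0,0],[0,0,15],0.2],
    [[0,0,0],[0,0,0],0.2],
  ],
)

```text
time_s: 7.8
ee_pos: [0.4957, 0.0186, 0.152]
eef_rot: [-3.141, 0.001, 0.326]
force: [-0.2, 0.6, -1.3]
grip_width: 0.0271
```

```bash
python3 - <<'E'
from h import *
plan([.496,.018,.093],[np.pi,0,.3224])
snap('wrist','w4.png')
E
```

```text
turn deg [-0.03  0.07  0.19] shift new axes mm [ 0.1  0.7 59. ] old axes [ 0.1  0.7 59. ] t 7.8 F [-0.2  0.6 -1.3] w 0.0271
```

View pics/w4.png

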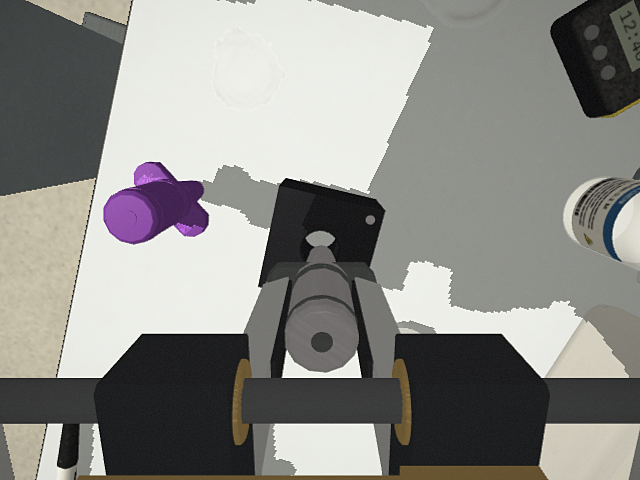

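Emit:
drive_tool(
  increments=[
    [[0,0,0],[0,0.7,12],0.2],
    [[0,0,0],[0,0,15],0.2],
    [[0,0,0],[0,0,14],0.2],
    [[0,0,0],[0,0,10],0.2],
    [[0,0,0],[0,0,5],0.2],
    [[0,0,0],[0,0,3],0.2],
    [[0,0,0],[0,0,0],0.2],
  ],
)

```text
time_s: 8.72
ee_pos: [0.4963, 0.018, 0.0935]
eef_rot: [3.142, -0.0, 0.326]
force: [-0.6, -0.0, -2.4]
grip_width: 0.0273
```

```bash
python3 - <<'E'
from h import *
plan([.496,.018,.0925],[np.pi,0,.3224])
E
```

```text
turn deg [ 0.   -0.01  0.2 ] shift new axes mm [-0.3 -0.1  1. ] old axes [-0.3 -0.1  1. ] t 8.725 F [-0.6 -0.  -2.4] w 0.0273
```

Emit:
drive_tool(
  increments=[
    [[0,0,0],[0,0,1],0.2],
    [[0,0,0],[0,0,0],0.5],
    [[0,0,0],[0,0,0],0.5],
    [[0,0,0],[0,0,0],0.5],
    [[0,0,0],[0,0,0],0.5],
    [[0,0,0],[0,0,-10],0.5],
    [[0,0,0],[0,0,-30],0.5],
    [[0,0,0],[0,0,-40],0.5],
    [[0,0,0],[0,0,-40],0.5],
    [[0,0,0],[0,0,-35],0.5],
  ],
)

```text
time_s: 9.98
ee_pos: [0.4961, 0.018, 0.2498]
eef_rot: [3.141, -0.001, 0.326]
force: [-0.6, -0.0, -0.0]
grip_width: 0.0472
```

```bash
python3 - <<'E'
from h import *
plan([.46,.18,.25],[np.pi,0,.3224])
im,c=snap('wrist','w5.png'); print(proj(c,[.496,.018,.117]))
E
```

```text
turn deg [ 0.03 -0.07  0.2 ] shift new axes mm [  17.1 -165.1   -0.2] old axes [  17.6 -165.1   -0.3] t 9.975 F [-0.6 -0.  -0. ] w 0.0472
[[319.83110268 236.51721596]]
```

View pics/w5.png

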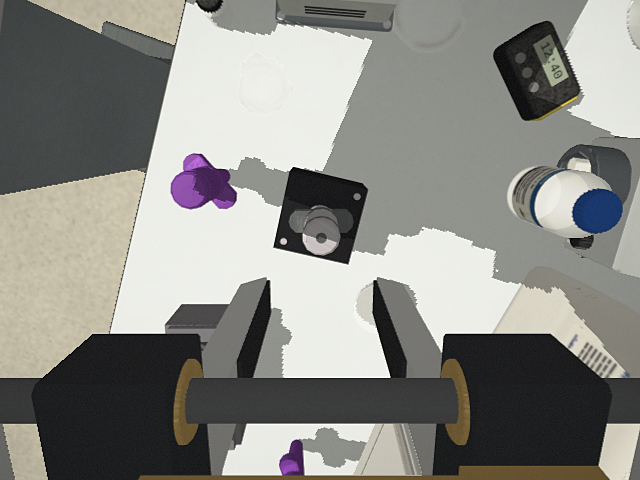

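The arbor stands upright in the block with its top at about (320,236), where it should project. Next I look at the spindle.

Emit:
drive_tool(
  increments=[
    [[0,0,0],[2,-20,0],0.8],
    [[0,0,0],[3,-32,0],0.8],
    [[0,0,0],[4,-38,0],0.8],
    [[0,0,0],[4,-38,0],0.8],
    [[0,0,0],[3,-25,0],0.8],
    [[0,0,0],[1,-12,0],0.8],
    [[0,0,0],[0,0,0],0.8],
    [[0,0,0],[0,0,0],0.8],
  ],
)

```text
time_s: 11.02
ee_pos: [0.4597, 0.179, 0.2475]
eef_rot: [3.141, -0.0, 0.325]
force: [-0.3, -0.1, -0.4]
grip_width: 0.075
```

```bash
python3 - <<'E'
from h import *
im,c=snap('wrist','w6.png'); print(tool()[0])
E
```

```text
[0.45972627 0.17896069 0.24750462]
```

View pics/w6.png

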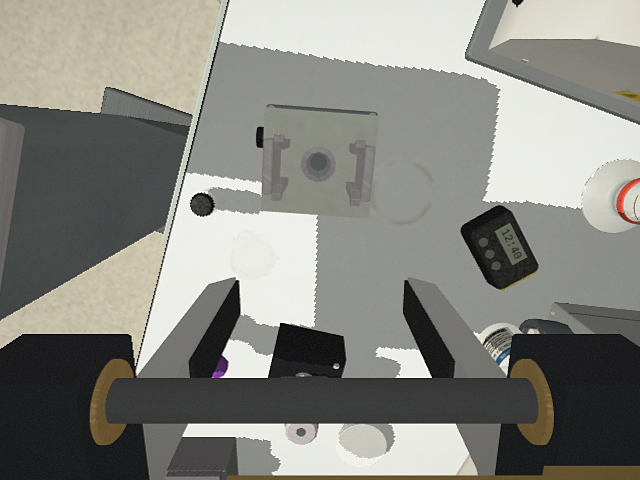

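```bash
python3 - <<'E'
from h import *
im=cv2.imread('pics/w6.png')
cv2.imwrite('pics/w6c.png',cv2.resize(np.clip(im[95:225,250:390].astype(float)*1.4,0,255).astype(np.uint8),None,fx=4.5,fy=4.5,interpolation=cv2.INTER_CUBIC))
E
```

```text
(no output)
```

View pics/w6c.png

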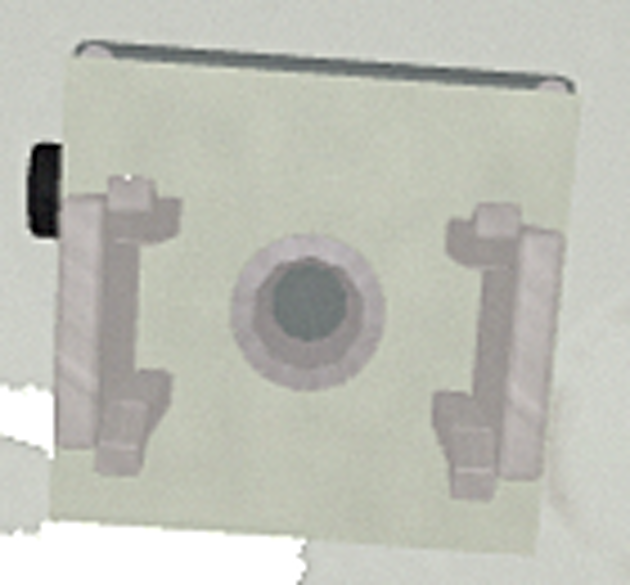

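```bash
python3 - <<'E'
from h import *
c=ctrl.calibration('wrist')
f=lambda x,y:(250+(x+.5)/4.5-.5,95+(y+.5)/4.5-.5)
def g(n,a,z):
    p=unproj(c,f(*a),z); print(n,np.round(p,4)); return p
F=[g('f',a,.062) for a in [(66,57),(578,95),(532,553),(48,518)]]; print('mean',np.mean(F,0))
def ang(p,q): d=q-p; return np.degrees(np.arctan2(d[1],d[0])),np.linalg.norm(d)
for i in range(4): print(ang(F[i],F[(i+1)%4]))
g('ring',(308,312),.062)
T=[g('t',a,.122) for a in [(62,197),(565,230),(543,480),(58,448)]]; print('mean',np.mean(T,0))
for i in range(4): print(ang(T[i],T[(i+1)%4]))
S=[g('s',a,.122) for a in [(155,180),(475,205),(452,498),(97,473)]]; print('cheeks',np.mean(S,0))
E
```

```text
f [0.3877 0.2532 0.062 ]
f [0.476  0.2761 0.062 ]
f [0.4969 0.1955 0.062 ]
f [0.4081 0.1728 0.062 ]
mean [0.44216273 0.22441512 0.062     ]
(np.float64(14.522213816281939), np.float64(0.09122109359079614))
(np.float64(-75.47548694604599), np.float64(0.08325022800206185))
(np.float64(-165.63884489766448), np.float64(0.09157079857422533))
(np.float64(104.28334540051802), np.float64(0.08299354356543576))
ring [0.4424 0.2246 0.062 ]
t [0.4013 0.233  0.122 ]
t [0.4742 0.2524 0.122 ]
t [0.4842 0.2159 0.122 ]
t [0.4115 0.1967 0.122 ]
mean [0.44278526 0.22451415 0.122     ]
(np.float64(14.922388898412255), np.float64(0.07546134910077955))
(np.float64(-74.74326714977953), np.float64(0.037868776274345754))
(np.float64(-165.23192961486023), np.float64(0.07520250907361417))
(np.float64(105.65264983382222), np.float64(0.03766864340794433))
s [0.4137 0.2398 0.122 ]
s [0.4602 0.2516 0.122 ]
s [0.4717 0.2087 0.122 ]
s [0.4183 0.1949 0.122 ]
cheeks [0.44098429 0.22375138 0.122     ]
```

Emit:
drive_tool(
  increments=[
    [[0,0,0],[-2,20,0],0.8],
    [[0,0,0],[-3,32,0],0.8],
    [[0,0,0],[-4,38,0],0.8],
    [[0,0,0],[-4,38,0],0.8],
    [[0,0,0],[-3,25,0],0.8],
    [[0,0,0],[-1,12,0],0.8],
    [[0,0,10],[0,0,0],0.8],
    [[0,0,10],[0,0,0],0.8],
    [[0,0,10],[0,0,0],0.8],
    [[0,0,10],[0,0,0],0.8],
    [[0,0,10],[0,0,0],0.8],
    [[0,0,10],[0,0,0],0.8],
    [[0,0,10],[0,0,0],0.8],
    [[0,0,10],[0,0,0],0.8],
    [[0,0,10],[0,0,0],0.8],
    [[0,0,0],[0,0,0],0.8],
    [[0,0,0],[0,0,0],0.8],
  ],
)

```text
time_s: 13.2
ee_pos: [0.4962, 0.018, 0.2475]
eef_rot: [-3.142, 0.0, -1.241]
force: [-0.1, 0.6, 0.1]
grip_width: 0.0756
```

```bash
python3 - <<'E'
from h import *
plan([.496,.018,.0925],[np.pi,0,-1.248])
im,c=snap('wrist','w7.png'); print(tool()[0],proj(c,[[.496,.018,.117],[.496,.018,.06]]))
im=im[:,:,::-1]
cv2.imwrite('pics/w7c.png',cv2.resize(np.clip(im[160:310,245:395].astype(float)*1.8,0,255).astype(np.uint8),None,fx=4,fy=4,interpolation=cv2.INTER_CUBIC))
E
```

```text
turn deg [-0.    0.    0.41] shift new axes mm [ -0.    0.2 155. ] old axes [ -0.    0.2 155. ] t 13.2 F [-0.1  0.6  0.1] w 0.0756
[0.4962257  0.01802644 0.24747338] [[321.86322067 238.30821251]
 [321.83574123 222.26252588]]
```

View pics/w7c.png

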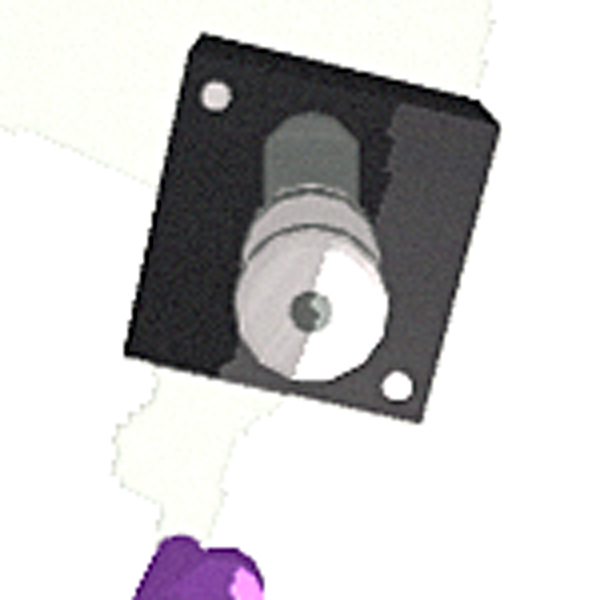

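Emit:
drive_tool(
  increments=[
    [[0,0,0.4],[0,0,20],0.8],
    [[0,0,0],[0,0,30],0.8],
    [[0,0,0],[0,0,35],0.8],
    [[0,0,0],[0,0,35],0.8],
    [[0,0,0],[0,0,20],0.8],
    [[0,0,0],[0,0,14],0.8],
    [[0,0,0],[0,0,0],0.8],
    [[0,0,0],[0,0,0],0.2],
    [[0,0,0],[0,0,0],0.2],
    [[0,0,0],[0,0,0],0.2],
    [[0,0,0],[0,0,0],0.2],
    [[0,0,0],[0,0,0],0.2],
    [[0,0,0],[0,0,0],0.2],
    [[0,0,0],[0,0,0],0.2],
  ],
  squeeze=30,
)

```text
time_s: 15.0
ee_pos: [0.4963, 0.018, 0.0935]
eef_rot: [-3.141, -0.0, -1.252]
force: [-0.1, -0.3, 0.8]
grip_width: 0.0268
```

```bash
python3 - <<'E'
from h import *
plan([.496,.018,.0925],[np.pi,0,-1.248])
E
```

```text
turn deg [-0.01 -0.   -0.22] shift new axes mm [-0.1  0.2  1. ] old axes [-0.1  0.3  1. ] t 15.0 F [-0.1 -0.3  0.8] w 0.0268
```

Emit:
drive_tool(
  increments=[
    [[0,0,0],[0,0,-10],0.2],
    [[0,0,0],[0,0,-25],0.2],
    [[0,0,0],[0,0,-30],0.2],
    [[0,0,0],[0,0,-35],0.2],
    [[0,0,0],[0,0,-30],0.2],
    [[0,0,0],[0,0,-15],0.2],
    [[0,0,0],[0,0,0],0.2],
  ],
)

```text
time_s: 15.88
ee_pos: [0.4964, 0.018, 0.2389]
eef_rot: [-3.141, -0.0, -1.252]
force: [0.0, -0.5, -2.0]
grip_width: 0.0274
```

```bash
python3 - <<'E'
from h import *
plan([.4424,.2245,.24],[np.pi,0,-1.316])
print(tool()[0])
E
```

```text
turn deg [-0.06 -0.02  3.68] shift new axes mm [-2.135e+02  2.000e-01 -1.100e+00] old axes [-213.   -13.5   -1.2] t 15.875 F [ 0.  -0.5 -2. ] w 0.0274
[0.49635197 0.01796333 0.23889368]
```

Emit:
drive_tool(
  increments=[
    [[0,0,3.7],[0,0,0],0.2],
    [[0,0,0],[-15,0,0],0.2],
    [[0,0,0],[-25,0,0],0.2],
    [[0,0,0],[-32,0,0],0.2],
    [[0,0,0],[-35,0,0],0.2],
    [[0,0,0],[-35,0,0],0.2],
    [[0,0,0],[-32,0,0],0.2],
    [[0,0,0],[-25,0,0],0.2],
    [[0,0,0],[-14.5,0,0],0.2],
    [[0,0,0],[0,0,0],0.2],
    [[0,0,0],[0,0,0],0.2],
  ],
)

```text
time_s: 17.25
ee_pos: [0.4426, 0.2241, 0.2382]
eef_rot: [3.141, -0.0, -1.316]
force: [-0.1, -0.3, -1.6]
grip_width: 0.0271
```

```bash
python3 - <<'E'
from h import *
plan([.4424,.2245,.24],[np.pi,0,-1.316])
print(tool()[0])
im,c=snap('wrist','w8.png')
snap('scene','s8.png')
s=cv2.imread('pics/s8.png'); cv2.imwrite('pics/s8c.png',cv2.resize(s[230:410,130:330],None,fx=3.3,fy=3.3,interpolation=cv2.INTER_CUBIC))
E
```

```text
turn deg [ 0.02 -0.01 -0.03] shift new axes mm [-0.4  0.1 -1.8] old axes [-0.4  0.1 -1.8] t 17.25 F [-0.1 -0.3 -1.6] w 0.0271
[0.44257459 0.22408633 0.2382415 ]
```

View pics/w8.png

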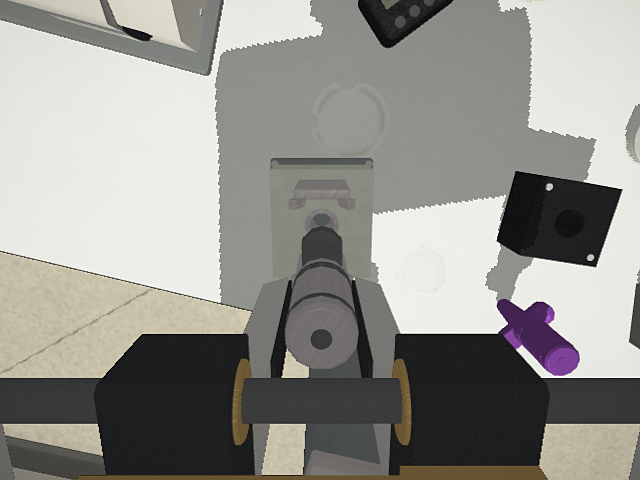

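View pics/s8c.png

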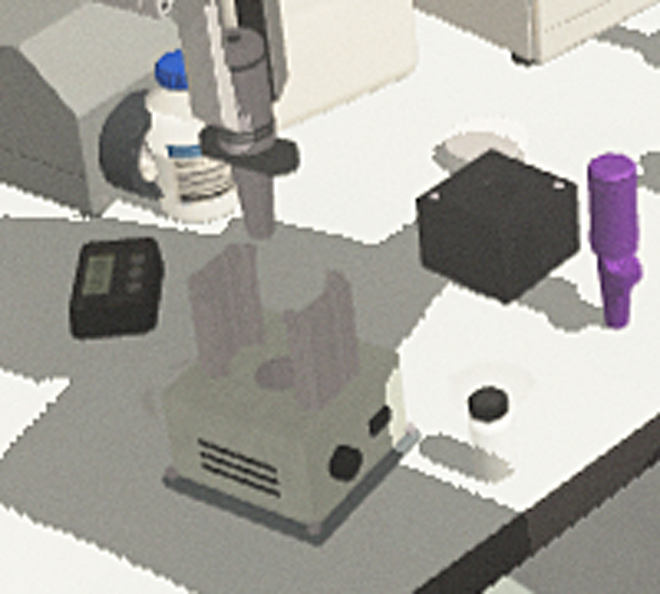

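```bash
python3 - <<'E'
from h import *
c=ctrl.calibration('wrist')
print(proj(c,[[.4424,.2245,.062]]))
im=cv2.imread('pics/w8.png')
cv2.imwrite('pics/w8c.png',cv2.resize(np.clip(im[150:280,255:390].astype(float)*1.5,0,255).astype(np.uint8),None,fx=4.5,fy=4.5,interpolation=cv2.INTER_CUBIC))
E
```

```text
[[321.19573784 224.85719276]]
```

View pics/w8c.png

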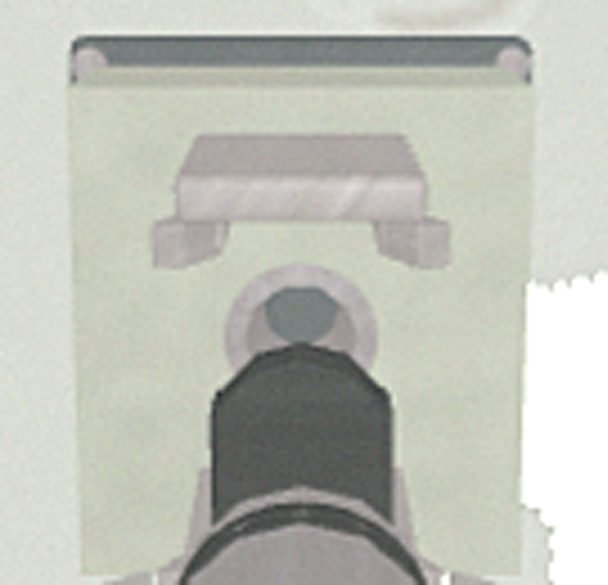

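Emit:
drive_tool(
  increments=[
    [[0,0,0],[0,0,20],0.2],
    [[0,0,0],[0,0,25],0.2],
    [[0,0,0],[0,0,15],0.2],
    [[0,0,0],[0,0,10],0.2],
    [[0,0,0],[0,0,8],0.2],
    [[0,0,0],[0,0,6],0.2],
    [[0,0,0],[0,0,0],0.2],
  ],
)

```text
time_s: 18.23
ee_pos: [0.4425, 0.2246, 0.1543]
eef_rot: [3.141, -0.0, -1.316]
force: [-0.0, -0.4, -2.7]
grip_width: 0.0275
```

```bash
python3 - <<'E'
from h import *
plan([.4424,.2240,.1175],[np.pi,0,-1.316])
print(tool()[0])
im,c=snap('wrist','w9.png'); cv2.imwrite('pics/w9c.png',cv2.resize(im[150:390,230:410,::-1],None,fx=2.5,fy=2.5))
E
```

```text
turn deg [ 0.02 -0.   -0.02] shift new axes mm [ 0.5  0.2 36.8] old axes [ 0.5  0.2 36.8] t 18.225 F [-0.  -0.4 -2.7] w 0.0275
[0.44246585 0.22458457 0.15431348]
```

View pics/w9c.png

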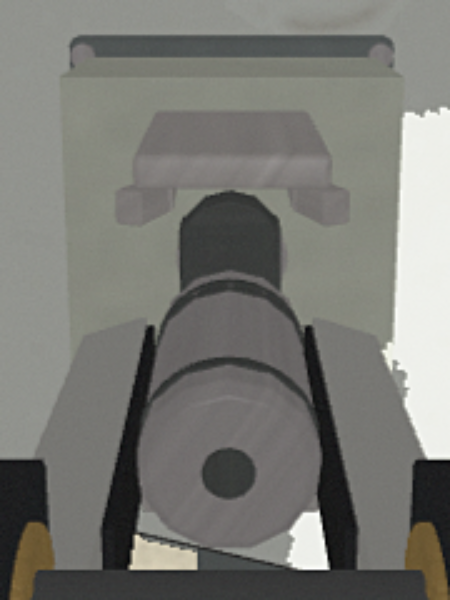

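Emit:
drive_tool(
  increments=[
    [[0,0,0],[0.4,0,8],0.2],
    [[0,0,0],[0,0,8],0.2],
    [[0,0,0],[0,0,7],0.2],
    [[0,0,0],[0,0,5],0.2],
    [[0,0,0],[0,0,3],0.2],
    [[0,0,0],[0,0,0],0.2],
  ],
)

```text
time_s: 19.02
ee_pos: [0.4425, 0.2242, 0.1233]
eef_rot: [3.141, -0.0, -1.316]
force: [-0.8, -0.3, -1.7]
grip_width: 0.0273
```

```bash
python3 - <<'E'
from h import *
plan([.4424,.2243,.1175],[np.pi,0,-1.316])
print(tool()[0],tool()[2]['force'])
E
```

```text
turn deg [ 0.03 -0.   -0.02] shift new axes mm [-0.2  0.   5.8] old axes [-0.2  0.   5.8] t 19.025 F [-0.8 -0.3 -1.7] w 0.0273
[0.44248081 0.2241654  0.12326043] [-0.810344   -0.34947204 -1.6777901 ]
```

Emit:
drive_tool(
  increments=[
    [[0,0,0],[0,0,2],0.2],
    [[0,0,0],[0,0,1.5],0.2],
    [[0,0,0],[0,0,1],0.2],
    [[0,0,0],[0,0,0],0.2],
  ],
)

```text
time_s: 19.52
ee_pos: [0.4425, 0.2243, 0.1189]
eef_rot: [3.141, 0.0, -1.316]
force: [-2.6, -0.1, -0.8]
grip_width: 0.0269
```

```bash
python3 - <<'E'
from h import *
print(tool()[0],tool()[2]['force'])
E
```

```text
[0.44246065 0.22425132 0.11888543] [-2.6312452  -0.08734255 -0.80497494]
```

Emit:
drive_tool(
  increments=[
    [[0,0,0],[0,0.5,0],0.2],
    [[0,0,0],[0,0,0.5],0.2],
    [[0,0,0],[0,0,0],0.2],
  ],
)

```text
time_s: 19.9
ee_pos: [0.4422, 0.2241, 0.1185]
eef_rot: [-3.141, 0.0, -1.316]
force: [-2.4, 0.8, -0.3]
grip_width: 0.0271
```

```bash
python3 - <<'E'
from h import *
print(tool()[0],tool()[2]['force'])
E
```

```text
[0.44219654 0.22414725 0.1185429 ] [-2.43716032  0.81882004 -0.25667092]
```

Emit:
drive_tool(
  increments=[
    [[0,0,0],[0,0,0],0.5],
    [[0,0,0],[0,0,0],0.5],
    [[0,0,0],[0,0,0],0.5],
    [[0,0,0],[0,0,0],0.5],
    [[0,0,0],[0,0,0],0.5],
  ],
)

```text
time_s: 20.52
ee_pos: [0.4421, 0.2241, 0.1184]
eef_rot: [-3.142, -0.0, -1.316]
force: [0.4, -0.6, 0.0]
grip_width: 0.047
```

```bash
python3 - <<'E'
from h import *
print(tool()[0],tool()[2]['force'])
im,c=snap('wrist','w10.png'); print(proj(c,[.4424,.2243,.062+.023+.056]))
snap('scene','s10.png')
s=cv2.imread('pics/s10.png'); cv2.imwrite('pics/s10c.png',cv2.resize(s[230:410,130:330],None,fx=3.3,fy=3.3,interpolation=cv2.INTER_CUBIC))
E
```

```text
[0.44213374 0.22405743 0.11843996] [ 0.44838586 -0.64614363  0.0190458 ]
[[321.81619511 336.89214575]]
```

View pics/w10.png

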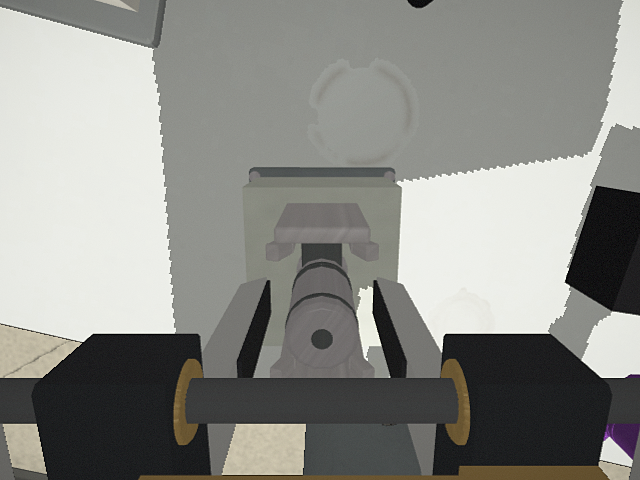

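View pics/s10c.png

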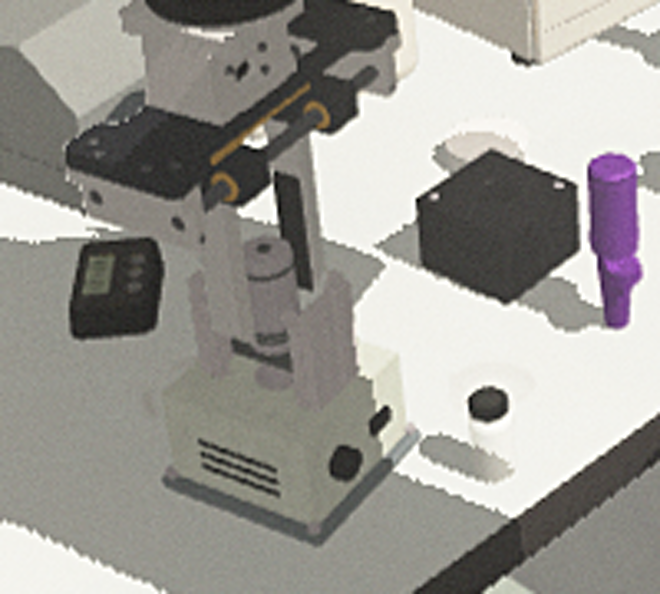

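```bash
python3 - <<'E'
from h import *
plan([.46,-.385,.2984],[np.pi,0,-1.316])
E
```

```text
turn deg [ 0.   -0.   -0.02] shift new axes mm [ 593.9  136.2 -180. ] old axes [ 594.  136. -180.] t 20.625 F [-0.4 -0.2 -0.7] w 0.047
```

Emit:
drive_tool(
  increments=[
    [[0,0,0],[0,0,-10],0.5],
    [[0,0,0],[0,0,-25],0.5],
    [[0,0,0],[0,0,-45],0.5],
    [[0,0,0],[0,0,-50],0.5],
    [[0,0,0],[0,0,-50],0.5],
    [[0,0,0],[20,4.6,0],0.5],
    [[0,0,0],[35,8,0],0.5],
    [[0,0,0],[45,10.3,0],0.5],
    [[0,0,0],[45,10.3,0],0.5],
    [[0,0,0],[45,10.3,0],0.5],
    [[0,0,0],[45,10.3,0],0.5],
    [[0,0,0],[45,10.3,0],0.8],
    [[0,0,0],[45,10.3,0],0.8],
    [[0,0,0],[45,10.3,0],0.8],
    [[0,0,0],[45,10.3,0],0.8],
    [[0,0,0],[45,10.3,0],0.8],
    [[0,0,0],[45,10.3,0],0.8],
    [[0,0,0],[45,10.3,0],0.8],
    [[0,0,0],[30,6.9,0],0.8],
    [[0,0,0],[14,3.2,0],0.8],
  ],
)

```text
time_s: 23.12
ee_pos: [0.4597, -0.3862, 0.2986]
eef_rot: [3.142, 0.0, -1.318]
force: [0.2, 0.1, 0.5]
grip_width: 0.0752
```

Emit:
drive_tool(
  increments=[
    [[0,0,0],[0,0,0],0.8],
    [[0,0,0],[0,0,0],0.8],
  ],
)

```text
time_s: 23.38
ee_pos: [0.4602, -0.384, 0.2988]
eef_rot: [-3.141, -0.0, -1.316]
force: [-0.5, 0.7, -0.6]
grip_width: 0.0751
```

```bash
python3 - <<'E'
from h import *
print(tool()[0],tool()[2]['force'])
im,c=snap('wrist','w11.png'); print(proj(c,[[.472,-.39,.132],[.472,-.39,0]]))
snap('top','t11.png')
s=cv2.imread('pics/t11.png'); cv2.imwrite('pics/t11c.png',cv2.resize(s[190:300,150:310],(800,550),interpolation=cv2.INTER_CUBIC))
E
```

```text
[ 0.46017728 -0.38402605  0.29883873] [-0.54164828  0.67422231 -0.62158281]
[[332.80093465 215.1666503 ]
 [329.71613774 192.88349311]]
```

View pics/w11.png

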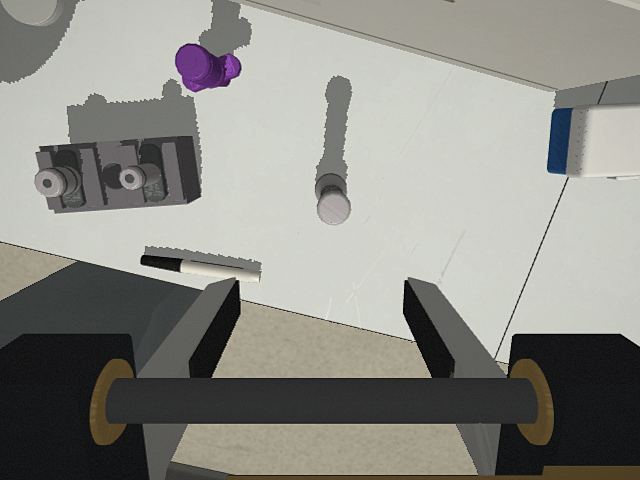

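View pics/t11c.png

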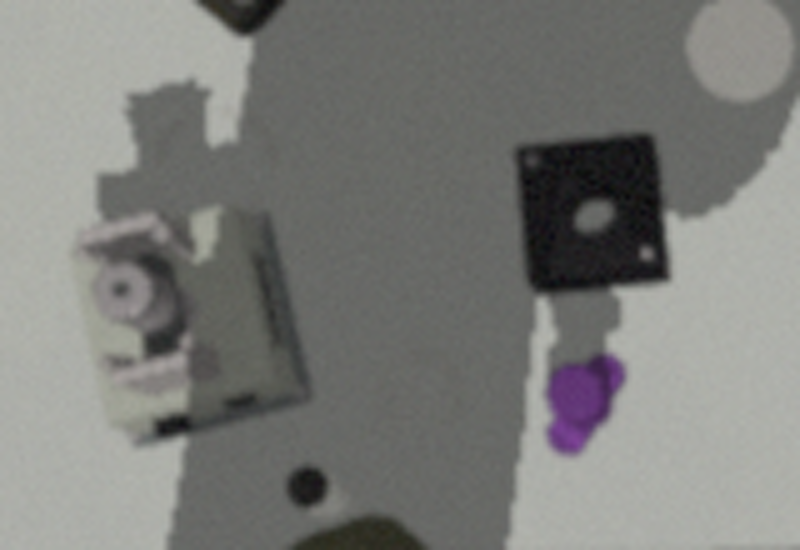

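Arbor stands between the prongs. The drift's knob is at about (334,208) in the wrist view. I'll crop to measure it.

```bash
python3 - <<'E'
from h import *
im=cv2.imread('pics/w11.png')
cv2.imwrite('pics/w11c.png',cv2.resize(im[160:240,295:375],None,fx=7,fy=7,interpolation=cv2.INTER_CUBIC))
E
```

```text
(no output)
```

View pics/w11c.png

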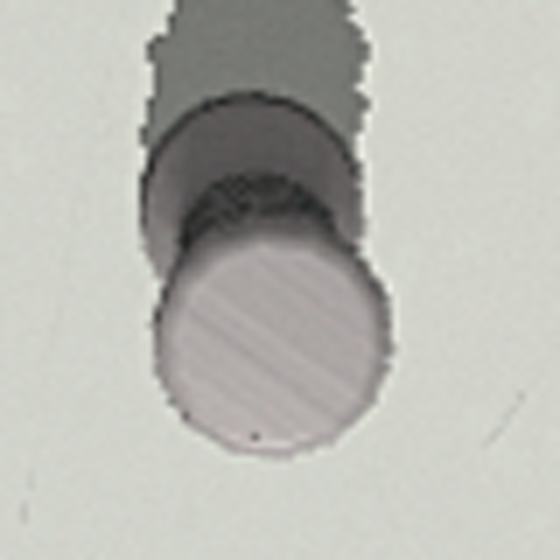

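```bash
python3 - <<'E'
from h import *
c=ctrl.calibration('wrist')
f=lambda x,y:(295+(x+.5)/7-.5,160+(y+.5)/7-.5)
k=unproj(c,f(274,338),.13); print(k,unproj(c,f(252,202),.024))
print(np.linalg.norm(unproj(c,f(155,338),.13)-unproj(c,f(393,338),.13)))
plan([k[0],k[1],.11],[np.pi,0,-1.316])
E
```

```text
[ 0.47765113 -0.38940818  0.13      ] [ 0.47985969 -0.38850069  0.024     ]
0.02740451903395149
turn deg [-0.02 -0.02  0.04] shift new axes mm [  9.5 -15.5 188.9] old axes [  9.5 -15.5 188.9] t 23.475 F [-0.  -0.1  0.3] w 0.0751
```

Emit:
drive_tool(
  increments=[
    [[0,0,0],[9.2,-16.2,0],0.8],
    [[0,0,0],[0,0,30],0.8],
    [[0,0,0],[0,0,45],0.8],
    [[0,0,0],[0,0,45],0.8],
    [[0,0,0],[0,0,40],0.8],
    [[0,0,0],[0,0,30],0.8],
    [[0,0,0],[0,0,18.8],0.8],
    [[0,0,0],[0,0,0],0.8],
  ],
)

```text
time_s: 24.48
ee_pos: [0.4779, -0.3894, 0.0891]
eef_rot: [3.141, 0.001, -1.316]
force: [-0.3, -0.2, 0.8]
grip_width: 0.0751
```

```bash
python3 - <<'E'
from h import *
print(tool()[0],tool()[2]['force'])
im,c=snap('wrist','w12.png')
E
```

```text
[ 0.47786052 -0.38935246  0.08908383] [-0.29799273 -0.1882841   0.765024  ]
```

View pics/w12.png

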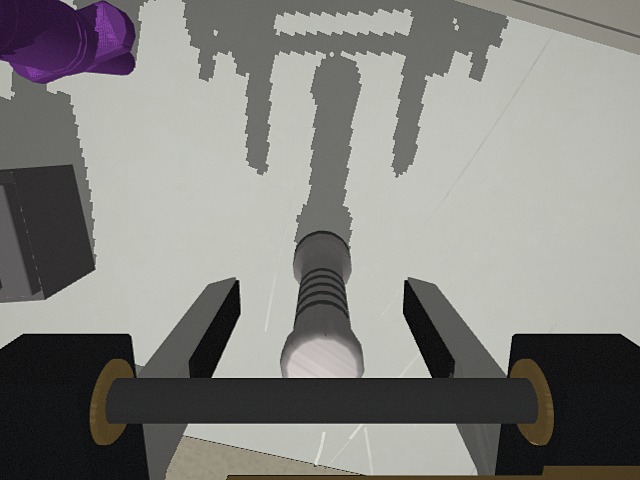

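Emit:
drive_tool(
  increments=[
    [[0,0,0],[0,0,0],0.1],
    [[0,0,0],[0,0,0],0.1],
    [[0,0,0],[0,0,0],0.1],
    [[0,0,0],[0,0,0],0.1],
    [[0,0,0],[0,0,0],0.1],
    [[0,0,0],[0,0,0],0.1],
    [[0,0,0],[0,0,0],0.1],
    [[0,0,0],[0,0,0],0.1],
  ],
  squeeze=50,
)

```text
time_s: 25.52
ee_pos: [0.478, -0.3899, 0.0897]
eef_rot: [-3.142, -0.0, -1.316]
force: [-0.3, 0.4, 0.9]
grip_width: 0.0262
```

```bash
python3 - <<'E'
from h import *
print(tool()[0],tool()[2]['force'],tool()[2]['grip_width'])
plan([.4424,.2243,.27],[np.pi,0,-1.316])
E
```

```text
[ 0.4779548  -0.38987019  0.08969184] [-0.25140887  0.37827466  0.90953893] 0.026201413803855385
turn deg [-0.   -0.   -0.03] shift new axes mm [-603.3 -120.4 -180.3] old axes [-603.4 -120.1 -180.3] t 25.525 F [-0.3  0.4  0.9] w 0.0262
```

Emit:
drive_tool(
  increments=[
    [[0,0,0],[0,0,0],0.1],
    [[0,0,0],[0,0,0],0.1],
    [[0,0,0],[0,0,0],0.1],
  ],
)

```text
time_s: 25.9
ee_pos: [0.478, -0.3898, 0.0897]
eef_rot: [-3.142, 0.0, -1.316]
force: [0.1, 0.5, 0.9]
grip_width: 0.0263
```

Emit:
drive_tool(
  increments=[
    [[0,0,0],[0,0,0],0.5],
    [[0,0,0],[0,0,0],0.5],
    [[0,0,0],[0,0,0],0.5],
    [[0,0,0],[0,0,7],0.5],
    [[0,0,0],[0,0,7],0.5],
    [[0,0,0],[0,0,0],0.1],
    [[0,0,0],[0,0,0],0.1],
    [[0,0,0],[0,0,0],0.1],
    [[0,0,0],[0,0,0],0.1],
    [[0,0,0],[0,0,0],0.1],
    [[0,0,0],[0,0,0],0.1],
  ],
)

```text
time_s: 27.28
ee_pos: [0.478, -0.3899, 0.0757]
eef_rot: [-3.142, -0.0, -1.316]
force: [-0.0, -0.2, 0.3]
grip_width: 0.0258
```

```bash
python3 - <<'E'
from h import *
print(tool()[0],tool()[2]['force'],tool()[2]['grip_width'])
im,c=snap('wrist','w13.png')
E
```

```text
[ 0.47797562 -0.38988215  0.07572148] [-0.02164289 -0.15785004  0.25753847] 0.02578787705320271
```

View pics/w13.png

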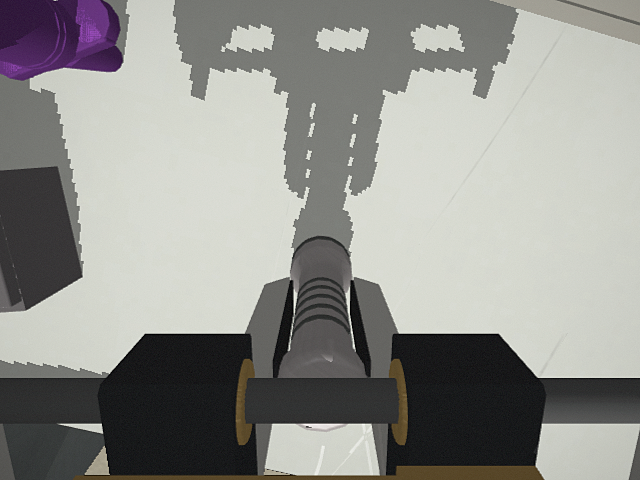

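Emit:
drive_tool(
  increments=[
    [[0,0,0],[0,0,0],0.5],
    [[0,0,0],[0,0,0],0.5],
    [[0,0,0],[0,0,0],0.5],
    [[0,0,0],[0,0,-10],0.5],
    [[0,0,0],[0,0,-20],0.5],
    [[0,0,0],[0,0,-12],0.5],
    [[0,0,0],[0,0,0],0.1],
    [[0,0,0],[0,0,0],0.1],
    [[0,0,0],[0,0,0],0.1],
    [[0,0,0],[0,0,0],0.1],
    [[0,0,0],[0,0,0],0.1],
    [[0,0,0],[0,0,0],0.1],
  ],
  squeeze=60,
)

```text
time_s: 28.82
ee_pos: [0.4778, -0.3897, 0.1172]
eef_rot: [3.141, 0.001, -1.316]
force: [0.7, 0.2, -3.2]
grip_width: 0.0257
```

```bash
python3 - <<'E'
from h import *
print(tool()[0],tool()[2]['force'],tool()[2]['grip_width'])
im,c=snap('wrist','w14.png')
E
```

```text
[ 0.47782523 -0.38971314  0.11721206] [ 0.66539222  0.21695916 -3.21306106] 0.02570298775257403
```

View pics/w14.png

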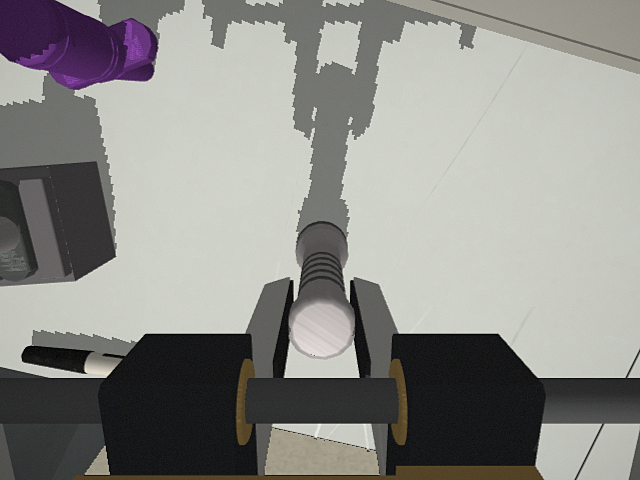

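Emit:
drive_tool(
  increments=[
    [[0,0,0],[0,0,-5],0.1],
    [[0,0,0],[0,0,-15],0.1],
    [[0,0,0],[0,0,-30],0.1],
    [[0,0,0],[0,0,-40],0.1],
    [[0,0,0],[0,0,-40],0.1],
    [[0,0,0],[0,0,-30],0.1],
    [[0,0,0],[0,0,-15],0.1],
    [[0,0,0],[0,0,0],0.1],
  ],
)

```text
time_s: 29.88
ee_pos: [0.478, -0.3899, 0.2934]
eef_rot: [-3.141, -0.001, -1.316]
force: [-0.1, -1.4, -4.2]
grip_width: 0.0258
```

```bash
python3 - <<'E'
from h import *
print(tool()[0],tool()[2]['force'],tool()[2]['grip_width'])
im,c=snap('wrist','w15.png')
plan([.4424,.2243,.2922],[np.pi,0,-1.316])
E
```

```text
[ 0.47803507 -0.3899379   0.29337279] [-0.11398943 -1.35005044 -4.21308862] 0.025763634911289014
turn deg [ 0.02  0.03 -0.02] shift new axes mm [-6.032e+02 -1.205e+02 -1.000e-01] old axes [-6.032e+02 -1.202e+02  1.000e-01] t 29.925 F [ 0.6  0.3 -2.5] w 0.0259
```

View pics/w15.png

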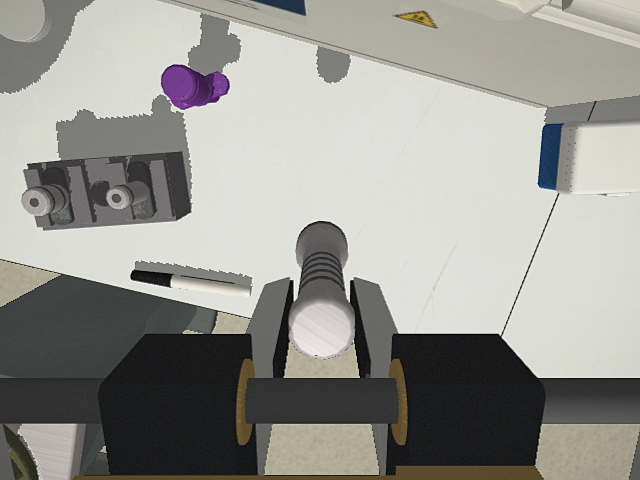

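Emit:
drive_tool(
  increments=[
    [[0,0,0],[-15,-3,0],0.1],
    [[0,0,0],[-28,-5.6,0],0.1],
    [[0,0,0],[-40,-8,0],0.1],
    [[0,0,0],[-40,-8,0],0.1],
    [[0,0,0],[-40,-8,0],0.1],
    [[0,0,0],[-40,-8,0],0.1],
    [[0,0,0],[-40,-8,0],0.1],
    [[0,0,0],[-40,-8,0],0.1],
    [[0,0,0],[-40,-8,0],0.1],
    [[0,0,0],[-40,-8,0],0.1],
    [[0,0,0],[-40,-8,0],0.1],
    [[0,0,0],[-40,-8,0],0.1],
    [[0,0,0],[-40,-8,0],0.1],
    [[0,0,0],[-40,-8,0],0.1],
    [[0,0,0],[-40,-8,0],0.1],
    [[0,0,0],[-25,-5,0],0.1],
    [[0,0,0],[-15,-2.4,0],0.1],
    [[0,0,0],[0,0,0],0.1],
    [[0,0,0],[0,0,0],0.1],
  ],
)

```text
time_s: 32.3
ee_pos: [0.4423, 0.2232, 0.2925]
eef_rot: [3.141, -0.0, -1.317]
force: [0.2, 0.1, -4.0]
grip_width: 0.0256
```

```bash
python3 - <<'E'
from h import *
plan([.4424,.2243,.259],[np.pi,0,-1.316])
im,c=snap('wrist','w16.png')
snap('scene','s16.png')
s=cv2.imread('pics/s16.png'); cv2.imwrite('pics/s16c.png',cv2.resize(s[200:400,130:330],None,fx=3,fy=3,interpolation=cv2.INTER_CUBIC))
E
```

```text
turn deg [ 0.01 -0.01 -0.06] shift new axes mm [-1.  -0.4 33.5] old axes [-1.  -0.4 33.5] t 32.3 F [ 0.2  0.1 -4. ] w 0.0256
```

View pics/w16.png

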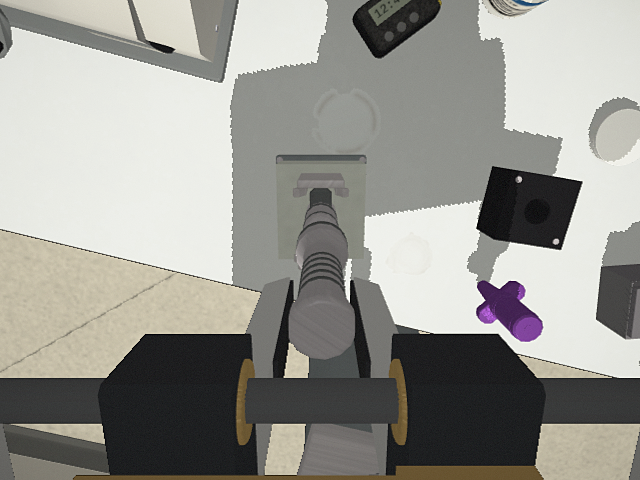

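View pics/s16c.png

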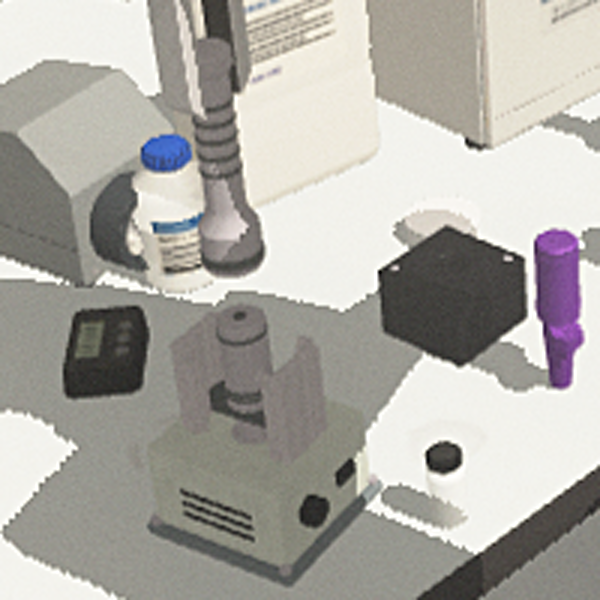

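Emit:
drive_tool(
  increments=[
    [[0,0,0],[-0.7,-0.4,10],0.1],
    [[0,0,0],[0,0,12],0.1],
    [[0,0,0],[0,0,8],0.1],
    [[0,0,0],[0,0,2],0.1],
    [[0,0,0],[0,0,1],0.1],
  ],
)

```text
time_s: 33.02
ee_pos: [0.4426, 0.2247, 0.2597]
eef_rot: [-3.141, 0.0, -1.316]
force: [-0.0, -0.3, -2.9]
grip_width: 0.026
```

```bash
python3 - <<'E'
from h import *
print(tool()[0],tool()[2]['force'])
E
```

```text
[0.44262611 0.22473026 0.25966843] [-0.04703687 -0.31118264 -2.94644879]
```

Emit:
drive_tool(
  increments=[
    [[0,0,0],[0,0,1],0.1],
    [[0,0,0],[0,0,1],0.1],
    [[0,0,0],[0,0,0],0.1],
  ],
)

```text
time_s: 33.4
ee_pos: [0.4427, 0.2247, 0.258]
eef_rot: [-3.141, 0.0, -1.316]
force: [0.3, 0.7, -0.6]
grip_width: 0.0259
```

Emit:
drive_tool(
  increments=[
    [[0,0,0],[0,0,2],0.1],
    [[0,0,0],[0,0,1.5],0.1],
    [[0,0,0],[0,0,1.5],0.1],
  ],
)

```text
time_s: 33.78
ee_pos: [0.4429, 0.2249, 0.2534]
eef_rot: [-3.14, 0.0, -1.316]
force: [-0.7, 0.3, 5.9]
grip_width: 0.0255
```

Emit:
drive_tool(
  increments=[
    [[0,0,0],[0,0,0],0.1],
    [[0,0,0],[0,0,-6],0.1],
    [[0,0,0],[0,0,-10],0.1],
    [[0,0,0],[0,0,0],0.1],
  ],
)

```text
time_s: 34.28
ee_pos: [0.4428, 0.2248, 0.2695]
eef_rot: [-3.14, 0.0, -1.316]
force: [0.8, -0.1, -3.4]
grip_width: 0.0256
```

```bash
python3 - <<'E'
from h import *
print(tool()[0],tool()[2]['force'])
snap('scene','s17.png')
s=cv2.imread('pics/s17.png'); cv2.imwrite('pics/s17c.png',cv2.resize(s[240:380,160:300],None,fx=4,fy=4,interpolation=cv2.INTER_CUBIC))
E
```

```text
[0.44278631 0.22481745 0.26947686] [ 0.79550458 -0.09063321 -3.44728951]
```

View pics/s17c.png

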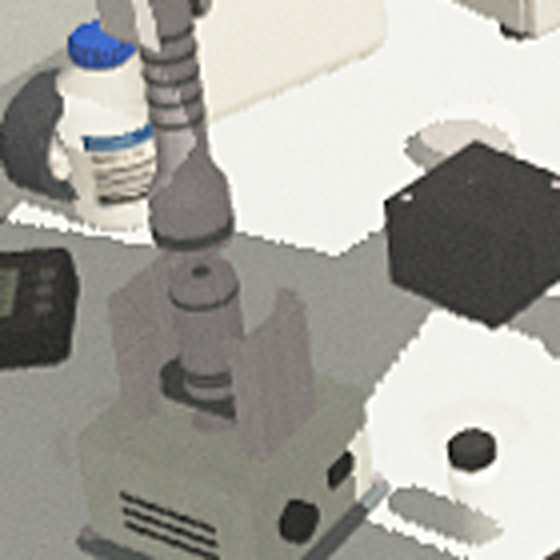

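Emit:
drive_tool(
  increments=[
    [[0,0,0],[0,0,10],0.1],
    [[0,0,0],[0,0,4],0.1],
    [[0,0,0],[0,0,2.5],0.1],
    [[0,0,0],[0,0,1.5],0.1],
    [[0,0,0],[0,0,1.5],0.1],
    [[0,0,0],[0,0,0],0.1],
  ],
)

```text
time_s: 35.08
ee_pos: [0.4427, 0.2248, 0.2495]
eef_rot: [-3.141, 0.0, -1.316]
force: [0.4, 0.3, 3.6]
grip_width: 0.0257
```

Emit:
drive_tool(
  increments=[
    [[0,0,0],[0,0,-6],0.1],
    [[0,0,0],[0,0,-8],0.1],
    [[0,0,0],[0,0,0],0.1],
    [[0,0,0],[0,0,8],0.1],
    [[0,0,0],[0,0,5],0.1],
    [[0,0,0],[0,0,2],0.1],
    [[0,0,0],[0,0,1],0.1],
    [[0,0,0],[0,0,1],0.1],
    [[0,0,0],[0,0,0.5],0.1],
  ],
)

```text
time_s: 36.2
ee_pos: [0.4428, 0.2248, 0.2461]
eef_rot: [-3.141, 0.0, -1.316]
force: [0.3, -0.5, 9.7]
grip_width: 0.0258
```

Emit:
drive_tool(
  increments=[
    [[0,0,0],[0,0,0.5],0.1],
    [[0,0,0],[0,0,0.5],0.1],
  ],
)

```text
time_s: 36.45
ee_pos: [0.4431, 0.2249, 0.246]
eef_rot: [-3.139, 0.0, -1.316]
force: [-0.8, -1.2, 15.9]
grip_width: 0.0258
```

Emit:
drive_tool(
  increments=[
    [[0,0,0],[0,0,0.5],0.1],
    [[0,0,0],[0,0,0.5],0.1],
  ],
)

```text
time_s: 36.7
ee_pos: [0.4435, 0.2251, 0.246]
eef_rot: [-3.137, 0.001, -1.316]
force: [-1.6, -0.9, 23.3]
grip_width: 0.0259
```

```bash
python3 - <<'E'
from h import *
print(tool()[0],tool()[2]['force'],tool()[2]['moment'])
snap('scene','s18.png')
s=cv2.imread('pics/s18.png'); cv2.imwrite('pics/s18c.png',cv2.resize(s[240:380,160:300],None,fx=4,fy=4,interpolation=cv2.INTER_CUBIC))
E
```

```text
[0.44350094 0.22509952 0.24595309] [-1.60071657 -0.91788927 23.28992243] [-0.17945148  0.2556257   0.01407147]
```

View pics/s18c.png

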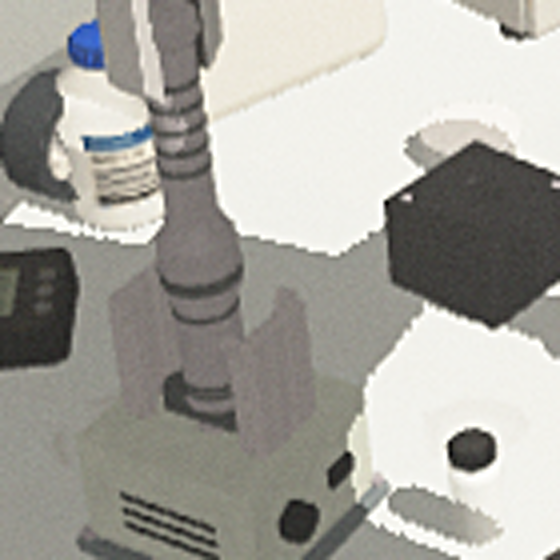

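Emit:
drive_tool(
  increments=[
    [[0,0,0],[0,0,-4],0.1],
    [[0,0,0],[0,0,-10],0.1],
    [[0,0,0],[0,0,-20],0.1],
    [[0,0,0],[0,0,-15],0.1],
    [[0,0,0],[0,0,0],0.1],
    [[0,0,0],[0,0,0],0.1],
  ],
)

```text
time_s: 37.5
ee_pos: [0.4424, 0.2246, 0.2919]
eef_rot: [3.14, -0.0, -1.316]
force: [-0.3, -0.6, -2.6]
grip_width: 0.0259
```

```bash
python3 - <<'E'
from h import *
print(tool()[0],tool()[2]['force'],tool()[2]['moment'])
im,c=snap('wrist','w19.png')
cv2.imwrite('pics/w19c.png',cv2.resize(im[150:390,230:410,::-1],None,fx=2.5,fy=2.5))
snap('scene','s19.png')
s=cv2.imread('pics/s19.png'); cv2.imwrite('pics/s19c.png',cv2.resize(s[220:380,150:310],None,fx=3.7,fy=3.7,interpolation=cv2.INTER_CUBIC))
C=ctrl.calibration('scene')
print('scene proj top home/1mm up', (proj(C,[[.4424,.2243,.129],[.4424,.2243,.130],[.4424,.2243,.141]])-[150,220])*3.7)
plan([.478,-.3897,.2922],[np.pi,0,-1.316])
E
```

```text
[0.44238461 0.22461095 0.29191798] [-0.27731274 -0.59124026 -2.63726683] [-0.0231933   0.01285172  0.03814341]
scene proj top home/1mm up [[222.23375873 332.7424961 ]
 [221.98010374 330.93565745]
 [219.17336297 310.94264296]]
turn deg [ 0.08 -0.01 -0.02] shift new axes mm [ 6.035e+02  1.204e+02 -3.000e-01] old axes [603.5 120.1  -0. ] t 37.6 F [-0.1  0.9 -3. ] w 0.0256
```

View pics/w19c.png

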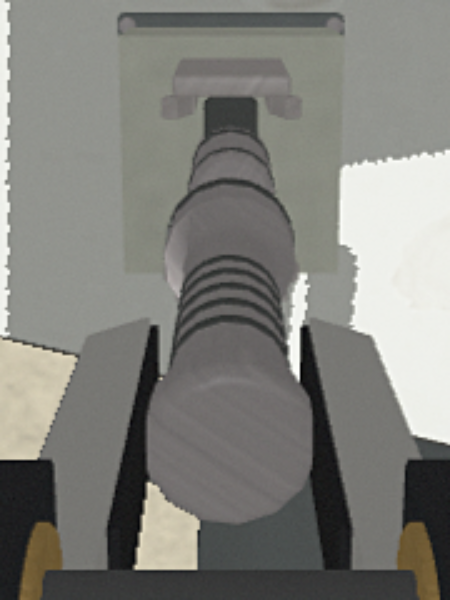

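View pics/s19c.png

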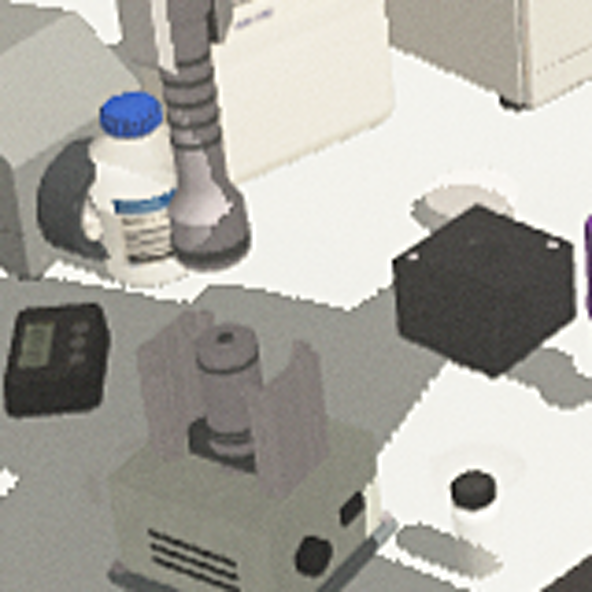

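Emit:
drive_tool(
  increments=[
    [[0,0,0],[15,3,0],0.1],
    [[0,0,0],[28,5.6,0],0.1],
    [[0,0,0],[40,8,0],0.1],
    [[0,0,0],[40,8,0],0.1],
    [[0,0,0],[40,8,0],0.1],
    [[0,0,0],[40,8,0],0.1],
    [[0,0,0],[40,8,0],0.1],
    [[0,0,0],[40,8,0],0.1],
    [[0,0,0],[40,8,0],0.1],
    [[0,0,0],[40,8,0],0.1],
    [[0,0,0],[40,8,0],0.1],
    [[0,0,0],[40,8,0],0.1],
    [[0,0,0],[40,8,0],0.1],
    [[0,0,0],[40,8,0],0.1],
    [[0,0,0],[40,8,0],0.1],
    [[0,0,0],[25,5,0],0.1],
    [[0,0,0],[15,2.4,0],0.1],
    [[0,0,0],[0,0,0],0.1],
    [[0,0,0],[0,0,0],0.1],
  ],
)

```text
time_s: 39.98
ee_pos: [0.4782, -0.3884, 0.2928]
eef_rot: [-3.142, 0.0, -1.316]
force: [0.3, -0.2, -2.6]
grip_width: 0.0258
```

```bash
python3 - <<'E'
from h import *
plan([.478,-.3897,.1175],[np.pi,0,-1.316])
E
```

```text
turn deg [-0.    0.01  0.01] shift new axes mm [  1.3   0.5 175.3] old axes [  1.3   0.5 175.3] t 39.975 F [ 0.3 -0.2 -2.6] w 0.0258
```

Emit:
drive_tool(
  increments=[
    [[0,0,0],[0,0,15],0.1],
    [[0,0,0],[0,0,30],0.1],
    [[0,0,0],[0,0,40],0.1],
    [[0,0,0],[0,0,40],0.1],
    [[0,0,0],[0,0,25],0.1],
    [[0,0,0],[0,0,12],0.1],
    [[0,0,0],[0,0,8],0.1],
    [[0,0,0],[0,0,2],0.1],
    [[0,0,0],[0,0,1],0.1],
    [[0,0,0],[0,0,0],0.1],
  ],
)

```text
time_s: 41.22
ee_pos: [0.4783, -0.3892, 0.1202]
eef_rot: [-3.141, -0.001, -1.316]
force: [0.1, -0.4, -2.9]
grip_width: 0.026
```

Emit:
drive_tool(
  increments=[
    [[0,0,0],[0,0,1],0.1],
    [[0,0,0],[0,0,1],0.1],
    [[0,0,0],[0,0,0.5],0.1],
    [[0,0,0],[0,0,0],0.1],
  ],
)

```text
time_s: 41.72
ee_pos: [0.4782, -0.3891, 0.1172]
eef_rot: [-3.142, -0.0, -1.316]
force: [0.2, 0.0, -2.3]
grip_width: 0.0258
```

Emit:
drive_tool(
  increments=[
    [[0,0,0],[0,0,0.5],0.1],
    [[0,0,0],[0,0,0.3],0.1],
    [[0,0,0],[0,0,0],0.1],
  ],
)

```text
time_s: 42.1
ee_pos: [0.4785, -0.3893, 0.1171]
eef_rot: [-3.141, -0.001, -1.316]
force: [-0.2, 0.8, 4.5]
grip_width: 0.0256
```

Contact is made, with +4.5 N on the drift. Now I release it slowly and retreat.

Emit:
drive_tool(
  increments=[
    [[0,0,0],[0,0,-0.5],0.1],
    [[0,0,0],[0,0,0],0.4],
    [[0,0,0],[0,0,0],0.6],
    [[0,0,0],[0,0,0],0.7],
    [[0,0,0],[0,0,0],0.7],
    [[0,0,0],[0,0,-10],0.7],
    [[0,0,0],[0,0,-30],0.7],
    [[0,0,0],[0,0,-45],0.7],
    [[0,0,0],[0,0,-45],0.7],
    [[0,0,0],[0,0,-45],0.7],
    [[0,0,0],[0,0,0],0.7],
    [[0,0,0],[0,0,0],0.7],
  ],
)

```text
time_s: 43.6
ee_pos: [0.478, -0.3889, 0.2913]
eef_rot: [3.141, 0.001, -1.316]
force: [-0.3, 0.2, -0.2]
grip_width: 0.0661
```

```bash
python3 - <<'E'
from h import *
print(tool()[0],tool()[2]['force'])
im,c=snap('wrist','w20.png'); print(proj(c,[[.478,-.389,.132],[.478,-.389,.0]]))
snap('scene','s20.png'); snap('top','t20.png')
s=cv2.imread('pics/s20.png'); cv2.imwrite('pics/s20c.png',cv2.resize(s[280:380,170:270],None,fx=6,fy=6,interpolation=cv2.INTER_CUBIC))
E
```

```text
[ 0.47797639 -0.38891718  0.29133627] [-0.32434879  0.20779086 -0.15884596]
[[322.20698247 229.13047403]
 [322.14482793 202.63262507]]
```

View pics/w20.png

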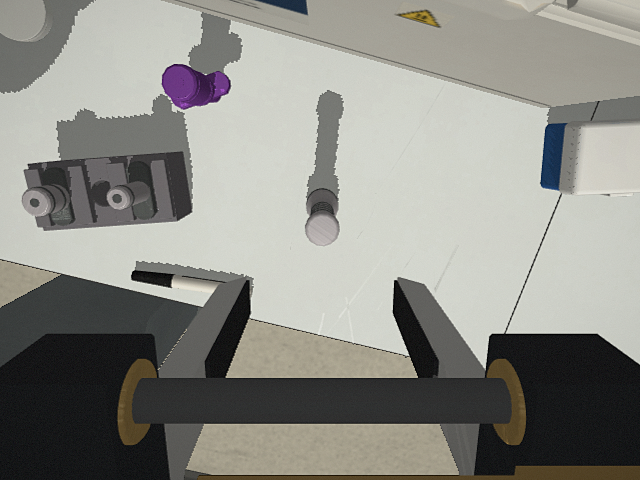

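View pics/s20c.png

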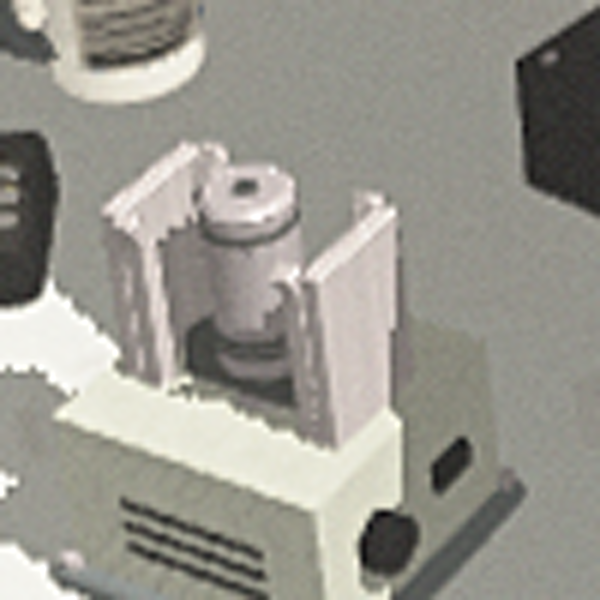

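View pics/t20.png

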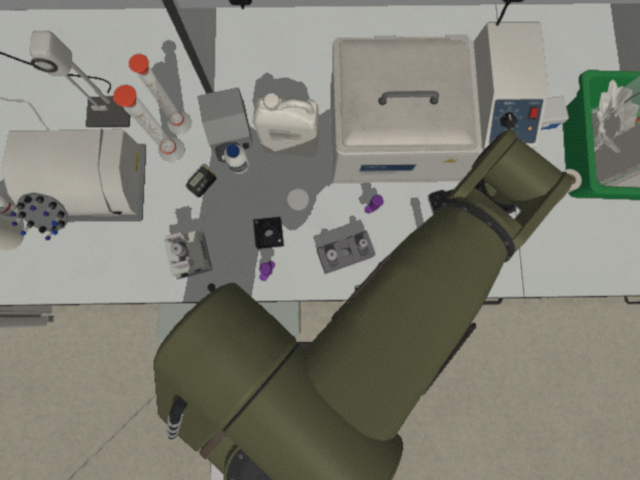

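```bash
python3 - <<'E'
from h import *
print(ctrl.hand_in())
E
```

```text
the job is handed in; nothing more can be done
None
```

I finished the job and handed it in at about 44 s of the 72 s allowed. The hand-in gave no verdict.

- **Arbor:** I took the middle arbor from the rack, stood it in the black block and let go. I then gripped it again a quarter turn round and set it in the taper by its own weight. I let go while it stood about 12 mm proud, with the cross-bar in the fork's slots.
- **Taps:** I gave it three light taps with the drift, lifted clear (estimated 12 mm or more) between them. The last tap met a hard stop 12 mm below first contact. It held at 23 N on the wrist with no further movement.
- **Last checks:** The pictures show the cross-bar down on the spindle face. The drift stands upright at its old place, knob and foot where they should project, with the open gripper well above it. The other things look unmoved.
- **Disagreements:** Closing on the drift's stem gave an opening of 26 mm instead of 22, so the knob was blocking the fingers, and I gripped the knob instead. In the scene camera, the arbor's top dropped about 6.7 px against the 5.4 px expected for 12 mm, roughly within the calibration error. I did not measure the final height from close up, so "home" rests on the hard stop and the scene picture.

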